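# Stir the finial balls in the vibratory bowl and hold the run dial on its third notch

### The job

The freshly painted finial balls have settled in the bowl of the vibratory finisher: take the wooden dowel out of the drilled block, dip it in at the bowl's near side (towards the robot) with its tip down near the floor, stir the balls loose with two full turns round the centre post, clockwise seen from above, keeping them all in the bowl, and stand the dowel in the block again. Only then, with the gripper's fingers on its yellow paddle, press the controller's spring-return run dial clockwise past the first and second notches to the third (three red dots), and finish the program while still holding it there, for it flies back to off when let go. Leave the nest boxes, tin, glue, sanding block and brush where they are.

Things in the scene. Friction and masses are not known exactly. Their poses are not given: they have to be found in the camera images.
- machine: Vibratory finishing machine, fixed and level: dark grey round motor housing on springs under an open olive-grey bowl. Origin at the middle of its underside on the bench, z up, -x side towards the robot. Rim 196 mm across outside, 170 mm above the bench. Flat bowl floor 81 mm above the bench; inside radius about 67 mm at the floor, 75 mm at 16 mm above it, 92 mm at the rim.
- bowl_floor (a point): Centre of the bowl floor on the machine's axis, 81 mm above the bench. Round it stands the centre post: a cone of radius 19 mm at the floor and 13 mm at 44 mm above it, then a steel stud of radius 5 mm up to 81 mm above the floor. A stirring circle of 45 mm radius about it runs through the ring of balls and strikes every ball.
- ball0_center (a point): Centre of the red painted (glossy, slippery) wooden finial ball, diameter 32 mm, 13 g; one of seven loose balls that lie in a ring, one layer deep, on the bowl floor round the post, their centres 16 mm above the floor. Which colour lies where varies.
- ball1_center (a point): Centre of the yellow painted (glossy, slippery) wooden finial ball, diameter 32 mm, 13 g; one of seven loose balls that lie in a ring, one layer deep, on the bowl floor round the post, their centres 16 mm above the floor. Which colour lies where varies.
- ball2_center (a point): Centre of the blue painted (glossy, slippery) wooden finial ball, diameter 32 mm, 13 g; one of seven loose balls that lie in a ring, one layer deep, on the bowl floor round the post, their centres 16 mm above the floor. Which colour lies where varies.
- ball3_center (a point): Centre of the green painted (glossy, slippery) wooden finial ball, diameter 32 mm, 13 g; one of seven loose balls that lie in a ring, one layer deep, on the bowl floor round the post, their centres 16 mm above the floor. Which colour lies where varies.
- ball4_center (a point): Centre of the lilac painted (glossy, slippery) wooden finial ball, diameter 32 mm, 13 g; one of seven loose balls that lie in a ring, one layer deep, on the bowl floor round the post, their centres 16 mm above the floor. Which colour lies where varies.
- ball5_center (a point): Centre of the white painted (glossy, slippery) wooden finial ball, diameter 32 mm, 13 g; one of seven loose balls that lie in a ring, one layer deep, on the bowl floor round the post, their centres 16 mm above the floor. Which colour lies where varies.
- ball6_center (a point): Centre of the orange painted (glossy, slippery) wooden finial ball, diameter 32 mm, 13 g; one of seven loose balls that lie in a ring, one layer deep, on the bowl floor round the post, their centres 16 mm above the floor. Which colour lies where varies.
- stand: Drilled block of brown wood, fixed: 66 mm (x) by 130 mm (y), 60 mm high; origin at the middle of its underside. Three upright holes in its top at y = -42, 0, +42 mm, 22 mm wide, 3 mm chamfer, hole floor 12 mm above the bench. The dowel starts in the middle hole; a red pencil (top 104 mm over the bench) is in the +y hole; -y is empty. Middle or empty hole may take the dowel back; it may lean a few degrees.
- rod: Stirring dowel, loose: round pale wood, diameter 16 mm, 180 mm long, 26 g, with a thin blue band 112 to 124 mm from its foot. Origin at the centre of its foot (the stirring end), z along the dowel to its upper end. It stands upright at the start, its top 192 mm above the bench.
- rod_tip (a point): Centre of the dowel's foot end, the end that stirs.
- rod_grip (a point): Point on the dowel's axis 155 mm above its foot (25 mm below the top): a good place to grip it from above.
- controller: The machine's controller, fixed: grey steel box, 180 mm (its x) by 150 mm (its y), top face 75 mm above the bench; origin at the middle of its underside. On top a pale scale plate with the run dial; near its +x edge a green lamp (y = +50 mm) and a red rocker (y = -50 mm), at most 10 mm high.
- dial_axis (a point): The dial's vertical axis at the height of the box top (12 mm ahead of the box centre in the controller's +x); its frame is turned like the controller's.
- dial (a joint): Run dial, rad: 0 = off (black ring), growing clockwise from above. Notches at 0.436 (one black dot), 0.873 (two) and 1.309 (three red dots), end stop 1.396; a detent hump half way before each. A spring drives it back to 0 from everywhere, no notch holds it: 0.16 N m at off, 0.31 at the third notch, humps add up to 0.15: some 4 to 10 N when pressed 45 mm from the axis.
- paddle: The dial's yellow paddle, turning with it; origin on the dial's axis at the box top, x along the paddle to its pointer end. A bar 14 mm wide, x = -19 to +59 mm, 12 to 42 mm above the box top (117 mm above the bench), over a black hub of radius 30 mm, 18 mm high. At off its x axis points at 217.5 degrees (counterclockwise) in the controller's frame, at the third notch at 142.5. Push its side or pinch it.
- paddle_press (a point): Point in the middle of the paddle's width, 45 mm out from the dial's axis and 27 mm above the box top: where to press on its side (the side that faces counterclockwise, to turn it clockwise).
- birdhouse_a: Lilac nest box with a yellow gable roof, 160 by 150 mm over the roof, about 175 mm high, loose, on the left. Origin under its middle. Leave it alone.
- birdhouse_b: Cream nest box with a plum gable roof, same size, loose, on the right. Leave it alone.
- paint_tin: Closed metal tin, diameter 84 mm, height 100 mm, loose, at the back. Origin under its middle. Leave it alone.
- glue: White glue bottle with an orange cap, diameter 56 mm, height 150 mm, loose, at the back. Leave it alone.
- sander: Cork sanding block, 110 by 62 by 28 mm, loose, at the left. Leave it alone.
- brush: Paint brush lying on the bench near the robot, 20 cm long, loose. Leave it alone.
Mind the look-alikes: they are no part of the job. Of the things shaped like the rod, the wood one is meant. Several things have the shape of the stand; the one meant has the colours described above.

How it is judged:
By the outcome, as a careful person would: the job done as asked, in the order asked, and still so for the second after the job is handed in, while the arm keeps its last pose, push and grip.
It also fails if it takes over 72 s, if anything falls off the work surface, if the arm or the gripper's body presses on something with over 40 N, if the wrist force passes 120 N, or if a joint passes its speed limit or range.

### The arm

A 7-joint arm with a two-finger parallel gripper is mounted at the origin on the work surface. World frame = base frame: x ahead of the robot, y to its left, z up, the work surface at z = 0. Lengths are in m, angles in rad, forces in N, time in s.
With the tool pointing down it reaches from about 0.425 to 0.875 m from the base axis. Payload 8.4 kg.
Tool frame: the origin (TCP) lies at the centre of the arm's flange, where the gripper is bolted on; the fingertips stand 182 mm ahead of it and the grasp point (between the pads) lies 164 mm ahead of it (r.grip_point_offset is the distance from the TCP to the grasp point, in m); z points along the fingers, y is the direction in which the jaws open and shut (so a half turn about z gives the same grasp; the last joint's range is limited). The gripper opens to 87 mm and grips with 3 to 60 N. Pads are 19 mm wide; open, the fingers measure 117 mm over their backs; the gripper's body (75 mm by 190 mm) begins 51 mm behind the grasp point.
Start: joints at [1.013, 0.333, 0.04, 1.465, -0.013, 1.343, -0.059], TCP at [0.288, -0.583, 0.405] pointing down, gripper open.
Joint ranges: [-2.58, 2.58], [-0.38, 2.09], [-1.3, 1.39], [0.25, 2.4], [-1.5, 4.64], [0.08, 2.09], [-2.65, 2.65]. Speed limits (rad/s): [2.22, 2.22, 2.79, 2.79, 3.14, 3.14, 3.14].

### API

Orientations are given as [roll, pitch, yaw] about the fixed x, y, z axes, in that order (R = Rz(yaw) Ry(pitch) Rx(roll)).
In Python, from workcell import r, optics gives the robot as it stands. The module is installed in compiled form; this text tells all that it offers.
- The arm moves only by the tool move_arm, never from a script. Its argument "targets" is one flat list of numbers, 7 for each row, row after row: the turn, a rotation vector about the tool's x, y, z in rad, then the shift along the tool's x, y, z in mm, then the finger opening in mm, from 0 to 87. In form: [rx, ry, rz, x, y, z, fingers, rx, ry, rz, x, y, z, fingers, ...]. A call has 1 to 10 rows; each row is the pose to reach, as a shift and turn from the pose measured when the call began, along the tool's axes at that moment; what a row does not reach only later rows make up. A row lasts 1/12 s, in which the tool goes at most 41.7 mm and 7.16 degrees, less where a joint would pass 70% of its speed; a pose out of reach is approached as far as the arm can. A call with a gripper value outside its range is refused whole. The fingers move at their own pace and stop on an object; "grip_force" is the grip in N (left out, the last holds). Time passes only in rows, so rows that repeat a pose let the fingers close. It gives the time, the measured TCP pose, the force and the opening at its end, in the units of the state.
- r.get_obs(): the state, without advancing time (a new reading comes with each control period).
- optics.read_camera(name): name is "scene" or "top"; returns a dict with "pixels" (420x560x3 uint8, red, green, blue), "mtx" (3x3 intrinsics, pixels), "R" (3x3) and "t" (3): a world point X has camera coordinates R X + t. Camera axes: x right, y down, z forward; pixel columns grow to the right and rows downward; lengths in m; the calibration is good to about 2 mm. A picture is of the moment at which its call begins. There is no depth.
- r.sign_off(): hands the job in, once; it reports no verdict.
Trained networks look in the newest picture that a camera, given by its name, has taken for a name from the list of things; names that differ only in an ending like _2 or _b are one class to them, and where a whole thing is asked for, a point or a joint stands for the part that bears it (a point fixed in the world has none). Each returns a list of dicts, best first, with "confidence" (0 to 1); they miss things now and then, are a little off and sometimes report something else, mostly with a low value. They report only what shows in the picture. A call takes as long as a camera call. They do not tell look-alikes from the thing itself.
- optics.search_frame(label, camera): "centre" ([row, column] in pixels, amid what is visible of it).
- optics.mark_of(label, camera): "centre" ([row, column] in pixels: a listed point, or the origin of a listed thing).
The state is a dict: "t": time; "joint_pos": joint angles; "qvel": joint speeds; "joint_efforts": joint torques, N m; "ee_pos": TCP position; "tcp_rot": TCP orientation; "ft_force": force on the tool from outside, world axes, zero at the start; "wrist_torque": the same for the moment, N m; "opening": opening from 0.0 (shut) to 1.0 (fully open).
Only numpy, scipy, OpenCV 4.12 (cv2) and the standard library are available. Lean on these libraries where they do the work, as an engineer would, in place of code of your own. Each camera call takes 0.05 s, during which the arm holds its last target.

## Working session

There is one attempt and no reset: what is moved stays moved. The work goes in short steps, Python scripts to look and compute and a tool call to move; the robot and the scene stay as the last step left them, time stands still between calls to the robot, and variables do not carry over. Pictures are saved under pics/ and viewed, and the job is handed in when it is done.

Besides the shell and the picture viewer there is one more tool, called after "Request:" as name(argument=value, ...) on one line, values as JSON. move_arm: Moves the arm, as the interface text tells. Its arguments: {"type":"object","properties":{"targets":{"type":"array","items":{"type":"number"}},"grip_force":{"type":"number"}},"required":["targets"]}

```bash
mkdir -p pics
cat > h.py <<'E'
import numpy as np, cv2
from workcell import r, optics
def snap(cam,name):
    d=optics.read_camera(cam); cv2.imwrite(f'pics/{name}.png',cv2.cvtColor(d['pixels'],cv2.COLOR_RGB2BGR)); return d
def ray(d,rc):
    K,R,t=map(np.array,(d['mtx'],d['R'],d['t']))
    v=R.T@np.linalg.inv(K)@np.array([rc[1],rc[0],1.]); c=-R.T@t
    return c,v
def atz(d,rc,z):
    c,v=ray(d,rc); return c+v*(z-c[2])/v[2]
def proj(d,X):
    K,R,t=map(np.array,(d['mtx'],d['R'],d['t'])); p=K@(R@np.array(X)+t); return p[1]/p[2],p[0]/p[2]
E
python3 - <<'E'
from h import *
o=r.get_obs(); print(o, r.grip_point_offset)
for c in ('scene','top'):
    d=snap(c,c+'0'); cc,_=ray(d,[210,280]); print(c,cc.round(3), np.array(d['R']).round(2).tolist())
    for l in ['machine','bowl_floor','stand','rod','rod_tip','rod_grip','controller','dial_axis','paddle','paddle_press']+['ball%d_center'%i for i in range(7)]:
        print(l,[(np.round(x['centre']).tolist(),round(x['confidence'],2)) for x in optics.mark_of(l,c)][:4])
E
```

```text
{'t': 0.0, 'joint_pos': array([ 1.01279494,  0.33392689,  0.03984088,  1.46628897, -0.01339966,
        1.34327307, -0.05849517]), 'qvel': array([-1.66266786e-03,  1.22982331e-03, -4.71034096e-05, -1.30039843e-03,
       -6.40312769e-04,  2.03492978e-03, -1.69304496e-03]), 'joint_efforts': array([-1.01578905e-04, -6.56369090e+01,  1.33490000e+00, -4.03795803e+01,
       -5.97206340e-02,  4.49205050e-02,  2.24190044e-04]), 'ee_pos': array([ 0.28779892, -0.58261976,  0.40383957]), 'tcp_rot': array([-3.13996511e+00,  1.00952023e-04,  4.58820022e-01]), 'ft_force': array([-1.00760796,  0.30436271,  0.04298422]), 'wrist_torque': array([-0.05188515,  0.01831319, -0.02594732]), 'opening': 1.0031388402680064} 0.1635
scene [1.314 0.055 1.137] [[-0.14, 0.99, 0.0], [0.8, 0.11, -0.58], [-0.58, -0.08, -0.81]]
machine [([224.0, 366.0], 0.64), ([204.0, 381.0], 0.53)]
bowl_floor [([208.0, 370.0], 0.92), ([196.0, 231.0], 0.7)]
stand [([248.0, 283.0], 0.78), ([305.0, 256.0], 0.63), ([210.0, 374.0], 0.62)]
rod [([228.0, 288.0], 0.7), ([183.0, 216.0], 0.68), ([272.0, 270.0], 0.56), ([247.0, 284.0], 0.53)
[... 920 characters left out ...]
95.0], 0.47), ([222.0, 281.0], 0.43), ([198.0, 285.0], 0.39)]
rod_tip [([200.0, 284.0], 0.62), ([177.0, 295.0], 0.48), ([221.0, 195.0], 0.32)]
rod_grip [([192.0, 285.0], 0.63), ([224.0, 281.0], 0.47), ([163.0, 295.0], 0.37)]
controller [([240.0, 349.0], 0.78), ([240.0, 352.0], 0.66)]
dial_axis [([239.0, 350.0], 0.8)]
paddle [([240.0, 346.0], 0.84)]
paddle_press [([248.0, 364.0], 0.55)]
ball0_center [([247.0, 213.0], 0.42)]
ball1_center [([222.0, 196.0], 0.64), ([238.0, 207.0], 0.38)]
ball2_center [([242.0, 187.0], 0.65)]
ball3_center [([221.0, 194.0], 0.5)]
ball4_center [([242.0, 350.0], 0.5), ([232.0, 187.0], 0.42)]
ball5_center [([233.0, 216.0], 0.45)]
ball6_center [([249.0, 202.0], 0.64)]
```

Run:
```python
import cv2
a=cv2.imread('pics/scene0.png');cv2.imwrite('pics/s1.png',cv2.resize(a[130:350,100:440],None,fx=2.3,fy=2.3,interpolation=2))
a=cv2.imread('pics/top0.png');cv2.imwrite('pics/t1.png',cv2.resize(a[110:310,150:410],None,fx=3,fy=3,interpolation=2))
```

```text
(no output)
```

View pics/scene0.png

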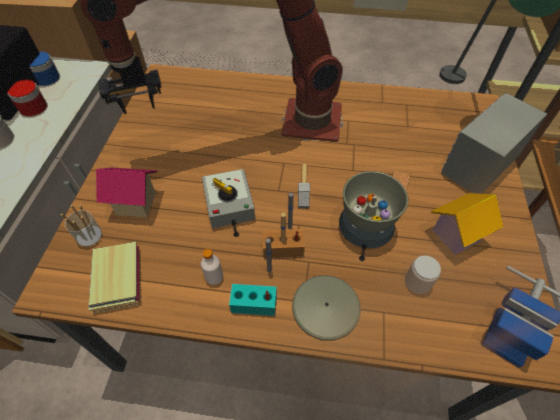

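View pics/top0.png

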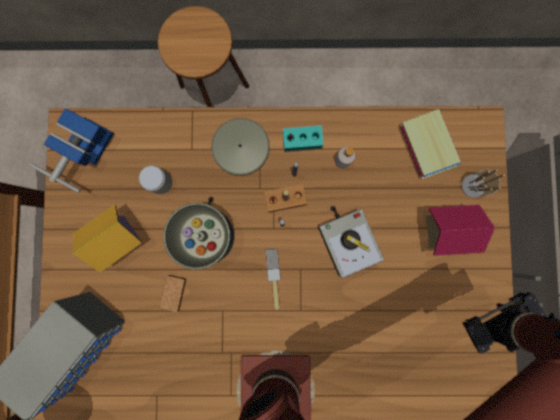

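```bash
sleep 1
```

```text
(no output)
```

View pics/s1.png

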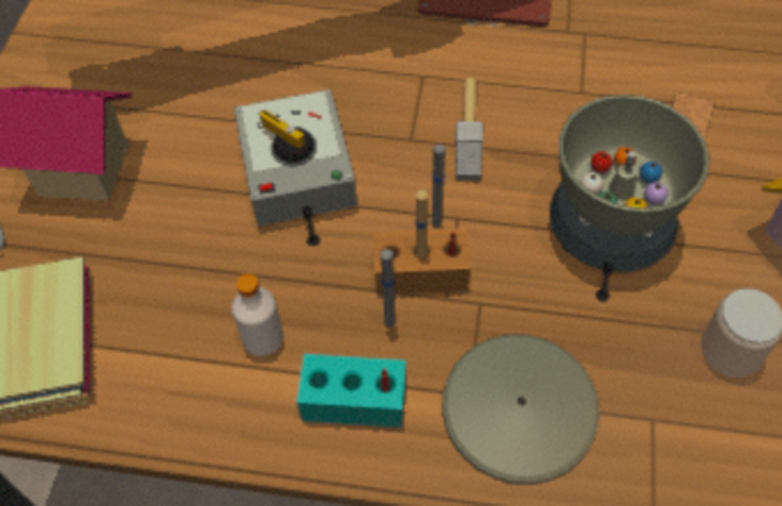

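View pics/t1.png

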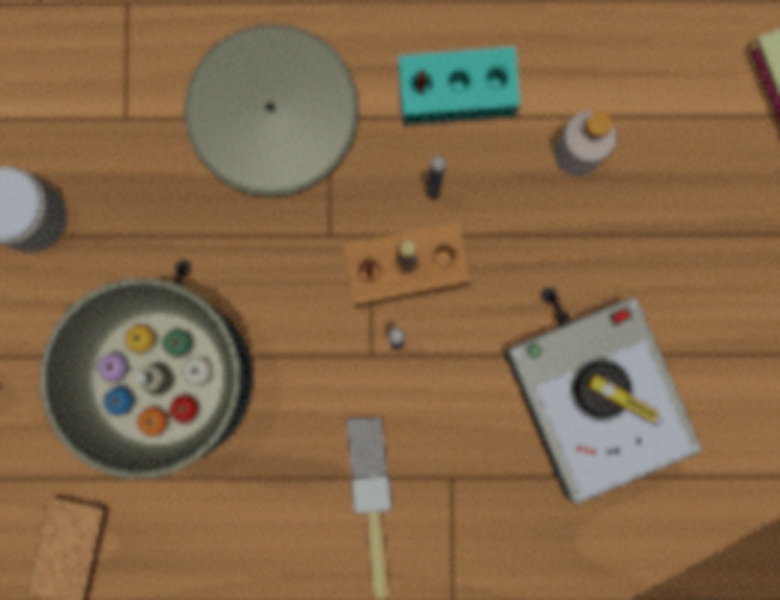

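The bench shows the brown block at top px (198,285) with the pale dowel, two grey look-alike dowels standing close to it (about (165,296) and (222,281)), the bowl at (236,198) and the controller at (240,350). Zooming in to refine.

```bash
python3 - <<'E'
import cv2
a=cv2.imread('pics/top0.png')
cv2.imwrite('pics/t2.png',cv2.resize(a[155:235,255:330],None,fx=8,fy=7.5,interpolation=2)[:600])
cv2.imwrite('pics/t3.png',cv2.resize(a[200:284,312:388],None,fx=7,fy=7,interpolation=2))
cv2.imwrite('pics/t4.png',cv2.resize(a[195:275,158:238],None,fx=7,fy=7,interpolation=2))
b=cv2.imread('pics/scene0.png')
cv2.imwrite('pics/s2.png',cv2.resize(b[180:290,250:330],None,fx=5,fy=5,interpolation=2))
E
sleep 1
```

```text
(no output)
```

View pics/t2.png

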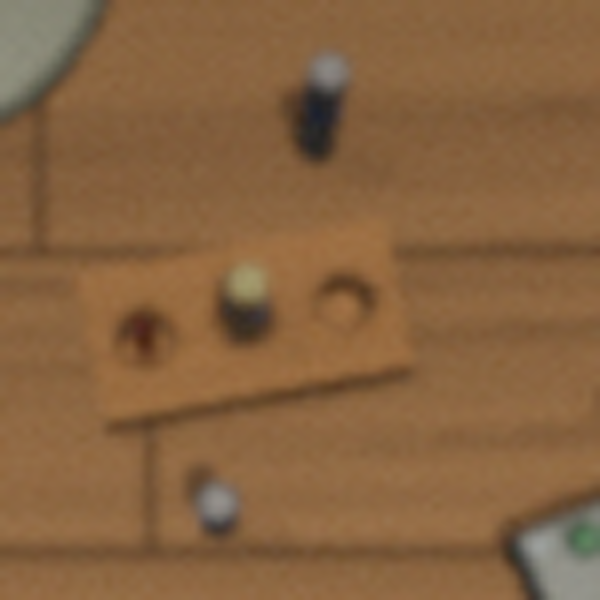

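View pics/t3.png

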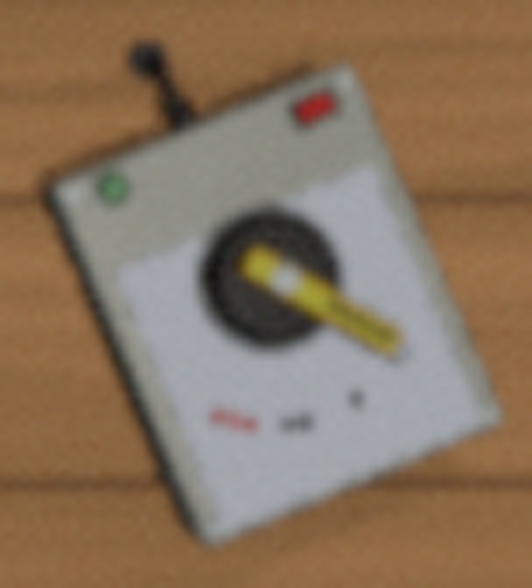

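View pics/t4.png

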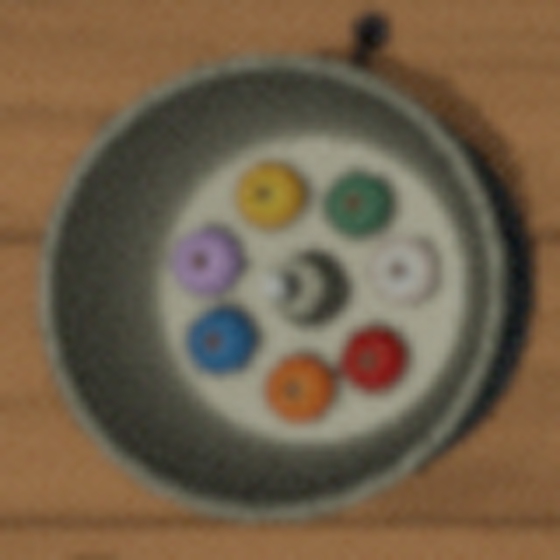

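View pics/s2.png

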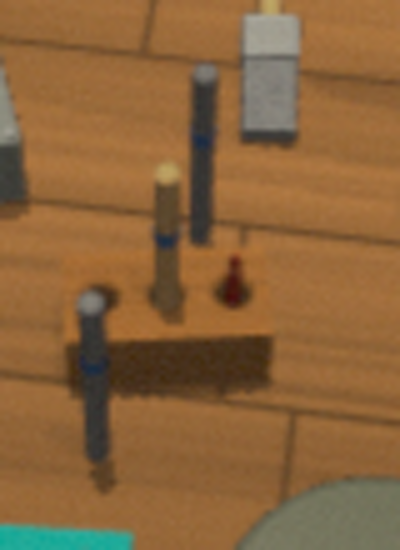

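```bash
cat > m.py <<'E'
from h import *
from scipy.optimize import least_squares
d=optics.read_camera('top'); s=optics.read_camera('scene')
def cv(p,r0,c0,fx,fy): return [r0+(p[1]+.5)/fy-.5, c0+(p[0]+.5)/fx-.5]
T2=lambda p:cv(p,155,255,8,7.5); T3=lambda p:cv(p,200,312,7,7); T4=lambda p:cv(p,195,158,7,7); S2=lambda p:cv(p,180,250,5,5)
def tri(a,b):
    A=np.zeros((3,3));B=np.zeros(3)
    for c,v in (ray(d,a),ray(s,b)):
        v=v/np.linalg.norm(v);P=np.eye(3)-np.outer(v,v);A+=P;B+=P@c
    return np.linalg.solve(A,B)
f=lambda x:np.round(x,4).tolist()
print('rodtop',f(atz(d,T2((246,285)),.192)),f(atz(s,S2((167,174)),.192)),f(tri(T2((246,285)),S2((167,174)))))
print('g1',f(atz(d,T2((329,73)),.18)),f(tri(T2((329,73)),S2((91,302)))),'base',f(atz(d,T2((315,150)),0)),f(atz(s,S2((97,455)),0)))
print('g2',f(atz(d,T2((216,502)),.18)),f(tri(T2((216,502)),S2((205,75)))),'base',f(atz(s,S2((201,240)),0)))
for n,cs,z,T in(('stand',[(80,268),(392,222),(410,372),(110,418)],.06,T2),('ctrl',[(352,65),(500,418),(208,540),(55,188)],.075,T3)):
    P=np.array([atz(d,T(c),z) for c in cs]);print(n,f(P[:,:2]),f(P.mean(0)),'sides',[round(float(np.linalg.norm(P[i]-P[(i+1)%4])),4) for i in range(4)],
      'dirs',[round(float(np.degrees(np.arctan2(*(P[(i+1)%4]-P[i])[1::-1]))),1) for i in range(4)])
print('holes',f(atz(d,T2((345,300)),.06)),f(atz(d,T2((145,336)),.06)))
P=np.array([atz(d,T4(c),.17) for c in[(42,289),(505,289),(273,57),(273,522)]]);print('rim',f(P[:,:2]))
print('stud top',f(atz(d,T4((272,287)),.162)))
print('pad axis',f(atz(d,T3((0,0)),.117)),'tail',f(atz(d,T3((248,260)),.117)),'tip',f(atz(d,T3((405,350)),.117)))
print('hub',f(atz(d,T3((270,277)),.093)))
print('lamp',f(atz(d,T3((112,186)),.078)),'rocker',f(atz(d,T3((315,106)),.08)))
for n,p in dict(y=(268,195),g=(359,203),l=(208,260),w=(404,270),b=(222,340),r=(374,358),o=(301,388)).items(): print(n,f(atz(d,T4(p),.097)))
E
python3 m.py
```

```text
rodtop [0.6343, -0.0332, 0.192] [0.6389, -0.0367, 0.192] [0.6352, -0.0352, 0.187]
g1 [0.7207, -0.0647, 0.18] [0.7216, -0.0664, 0.1769] base [0.7208, -0.0649, 0.0] [0.7244, -0.0687, 0.0]
g2 [0.5498, -0.0218, 0.18] [0.5502, -0.0238, 0.1755] base [0.5532, -0.0248, 0.0]
stand [[0.6586, 0.034], [0.6784, -0.0945], [0.6122, -0.1013], [0.5925, 0.0217]] [0.6354, -0.035, 0.06] sides [0.13, 0.0665, 0.1246, 0.0672] dirs [-81.3, -174.1, 99.1, 10.5]
ctrl [[0.5948, -0.2813], [0.4327, -0.3455], [0.3779, -0.2114], [0.5385, -0.1436]] [0.486, -0.2455, 0.075] sides [0.1744, 0.1449, 0.1743, 0.1488] dirs [-158.4, 112.2, 22.9, -67.8]
holes [0.644, -0.0749, 0.06] [0.6285, 0.0073, 0.06]
rim [[0.5088, 0.33], [0.5081, 0.1327], [0.6076, 0.2328], [0.4102, 0.2302]]
stud top [0.5094, 0.2337, 0.162]
pad axis [0.6212, -0.1159, 0.117] tail [0.5048, -0.2248, 0.117] tip [0.4648, -0.2934, 0.117]
hub [0.4973, -0.2386, 0.093]
lamp [0.5392, -0.1695, 0.078] rocker [0.5756, -0.2629, 0.08]
y [0.5519, 0.2507, 0.097]
g [0.5481, 0.2093, 0.097]
l [0.5226, 0.2775, 0.097]
w [0.5177, 0.1886, 0.097]
b [0.4864, 0.2707, 0.097]
r [0.4781, 0.2017, 0.097]
o [0.4647, 0.2346, 0.097]
```

```bash
cat > g.py <<'E'
import sys
from h import *
from scipy.spatial.transform import Rotation as Ro
def rel(p,yawdeg,o=None):
    o=o or r.get_obs(); R0=Ro.from_euler('xyz',o['tcp_rot']); R1=Ro.from_euler('xyz',[np.pi,0,np.radians(yawdeg)])
    return np.round((R0.inv()*R1).as_rotvec(),3).tolist()+np.round(R0.inv().apply(np.array(p)-o['ee_pos'])*1000,1).tolist()
if __name__=='__main__':
    o=r.get_obs(); print('t',o['t'],np.round(o['ee_pos'],4),np.round(o['tcp_rot'],4),'q',np.round(o['joint_pos'],2),'F',np.round(o['ft_force'],1),'op',round(o['opening']*87,1))
    for a in sys.argv[1:]:
        v=list(map(float,a.split(','))); print(rel(v[:3],v[3],o))
E
python3 g.py .46,-.31,.44,13 .635,-.0345,.42,0
```

```text
t 1.9 [ 0.2879 -0.5828  0.4047] [-3.1415 -0.      0.4588] q [ 1.01  0.33  0.04  1.47 -0.01  1.34 -0.06] F [ 0.6  0.1 -0.9] op 87.4
[-0.0, -0.0, 0.232, 275.1, -168.3, -35.3]
[-0.0, 0.0, 0.459, 554.1, -337.8, -15.2]
```

Request:
move_arm(targets=[0, 0, 0.23, 275, -168, -35, 60, 0, 0, 0.23, 275, -168, -35, 60, 0, 0, 0.23, 275, -168, -35, 60, 0, 0, 0.23, 275, -168, -35, 60, 0, 0, 0.23, 275, -168, -35, 60, 0, 0, 0.23, 275, -168, -35, 60, 0, 0, 0.46, 554, -338, -15, 60, 0, 0, 0.46, 554, -338, -15, 60, 0, 0, 0.46, 554, -338, -15, 60, 0, 0, 0.46, 554, -338, -15, 60], grip_force=60)

```text
t: 2.73
ee_pos: [0.507, -0.2357, 0.4273]
tcp_rot: [3.141, -0.001, -0.003]
ft_force: [0.9, -0.6, 0.5]
opening: 0.692
```

```bash
python3 g.py .635,-.0345,.42,0
```

```text
t 2.7333 [ 0.507  -0.2357  0.4273] [ 3.1411e+00 -7.0000e-04 -2.9000e-03] q [ 0.52  0.15 -0.18  1.65  0.03  1.35 -1.24] F [ 0.9 -0.6  0.5] op 60.2
[0.0, -0.001, -0.003, 127.4, -201.6, 7.3]
```

Request:
move_arm(targets=[0, 0, 0, 127, -202, 7, 45, 0, 0, 0, 127, -202, 7, 45, 0, 0, 0, 127, -202, 7, 45, 0, 0, 0, 127, -202, 7, 45, 0, 0, 0, 127, -202, 7, 45, 0, 0, 0, 127, -202, 7, 45, 0, 0, 0, 127, -202, 7, 45, 0, 0, 0, 127, -202, 7, 45, 0, 0, 0, 127, -202, 7, 45])

```text
t: 3.48
ee_pos: [0.6345, -0.0347, 0.4201]
tcp_rot: [3.141, -0.0, -0.003]
ft_force: [-0.2, -1.1, -0.3]
opening: 0.52
```

```bash
python3 g.py .635,-.0345,.3305,0
python3 - <<'E'
import h,cv2
for n,a in(('top',(150,240,240,330)),('scene',(130,300,210,380))):
    h.snap(n,n+'2'); i=cv2.imread(f'pics/{n}2.png')[a[0]:a[1],a[2]:a[3]]; cv2.imwrite(f'pics/{n}2c.png',cv2.resize(i,None,fx=500/i.shape[0],fy=500/i.shape[0],interpolation=2))
E
```

```text
t 3.4833 [ 0.6345 -0.0347  0.4201] [ 3.1405e+00 -1.0000e-04 -3.2000e-03] q [ 0.23  0.32 -0.32  1.47  0.1   1.37 -1.66] F [-0.2 -1.1 -0.3] op 45.2
[0.001, -0.0, -0.003, 0.5, -0.3, 89.6]
```

View pics/scene2c.png

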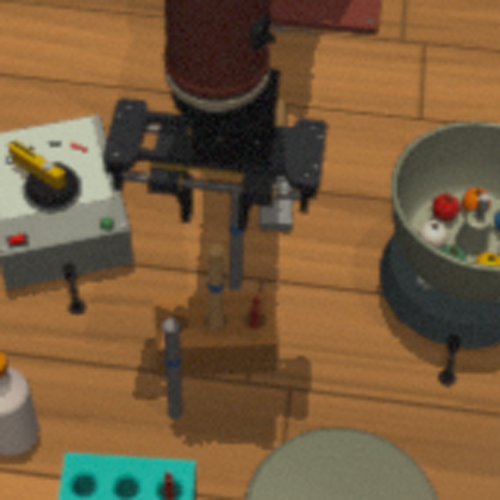

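The gripper straddles the dowel; the fingers at (185,205) and (252,205) lie either side of the dowel top (215,250). Descending and closing.

Request:
move_arm(targets=[0, 0, -0.003, 0.5, 0, 30, 45, 0, 0, -0.003, 0.5, 0, 60, 45, 0, 0, -0.003, 0.5, 0, 80, 45, 0, 0, -0.003, 0.5, 0, 90, 45, 0, 0, -0.003, 0.5, 0, 90, 30, 0, 0, -0.003, 0.5, 0, 90, 10, 0, 0, -0.003, 0.5, 0, 90, 5, 0, 0, -0.003, 0.5, 0, 90, 5, 0, 0, -0.003, 0.5, 0, 90, 5, 0, 0, -0.003, 0.5, 0, 90, 5])

```text
t: 4.42
ee_pos: [0.6351, -0.0359, 0.3316]
tcp_rot: [3.14, -0.003, -0.002]
ft_force: [-0.5, 0.5, 3.4]
opening: 0.165
```

```bash
python3 g.py .635,-.0345,.52,0
```

```text
t 4.4167 [ 0.6351 -0.0359  0.3316] [ 3.1403e+00 -2.5000e-03 -2.3000e-03] q [ 0.23  0.37 -0.32  1.58  0.12  1.21 -1.68] F [-0.5  0.5  3.4] op 14.4
[0.001, -0.003, -0.002, 0.4, -1.1, -188.4]
```

Request:
move_arm(targets=[0, 0, 0, 0, 0, -8, 5, 0, 0, 0, 0, 0, -25, 5, 0, 0, 0, 0, 0, -50, 5, 0, 0, 0, 0, 0, -75, 5, 0, 0, 0, 0, 0, -100, 5, 0, 0, 0, 0, 0, -125, 5, 0, 0, 0, 0, 0, -150, 5, 0, 0, 0, 0, 0, -175, 5, 0, 0, 0, 0, 0, -190, 5, 0, 0, 0, 0, 0, -190, 5])

```text
t: 5.25
ee_pos: [0.6345, -0.0353, 0.5267]
tcp_rot: [3.14, -0.009, -0.002]
ft_force: [-1.1, 0.2, 1.1]
opening: 0.168
```

```bash
python3 g.py .47,.2545,.52,0
python3 - <<'E'
import h,cv2
for n,a in(('top',(130,250,220,340)),('scene',(130,300,210,380))):
    h.snap(n,n+'3'); i=cv2.imread(f'pics/{n}3.png')[a[0]:a[1],a[2]:a[3]]; cv2.imwrite(f'pics/{n}3c.png',cv2.resize(i,None,fx=500/i.shape[0],fy=500/i.shape[0],interpolation=2))
E
```

```text
t 5.25 [ 0.6345 -0.0353  0.5267] [ 3.1401e+00 -9.0000e-03 -2.1000e-03] q [ 0.23  0.29 -0.32  1.29  0.09  1.57 -1.65] F [-1.1  0.2  1.1] op 14.6
[0.001, -0.009, -0.002, -165.2, -289.5, 4.8]
```

View pics/scene3c.png

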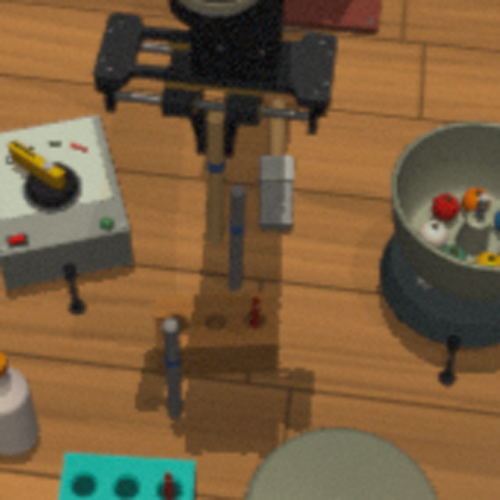

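Run:
```python
from h import *
s=optics.read_camera('scene')
print(atz(s,(212.3,282.6),.208), proj(s,[.6345,-.035,.208]),proj(s,[.6345,-.035,.388]))
print(optics.mark_of('rod_tip','scene')[:3],optics.mark_of('rod_grip','scene')[:3])
i=cv2.imread('pics/scene3.png')[150:225,260:310]; cv2.imwrite('pics/z.png',cv2.resize(i,None,fx=8,fy=8,interpolation=2))
```

```text
[ 0.64321666 -0.03730289  0.208     ] (np.float64(209.95119010700168), np.float64(283.8238701998037)) (np.float64(167.15376544252385), np.float64(284.1773655592431))
[{'centre': [273.9, 214.7], 'confidence': 0.72}, {'centre': [228.6, 288.4], 'confidence': 0.71}, {'centre': [202.9, 357.2], 'confidence': 0.69}] [{'centre': [176.8, 283.7], 'confidence': 0.77}, {'centre': [202.5, 226.5], 'confidence': 0.64}, {'centre': [245.0, 265.5], 'confidence': 0.47}]
```

View pics/z.png

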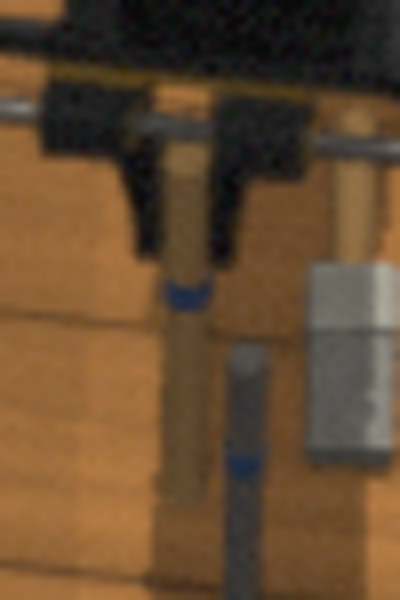

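Request:
move_arm(targets=[0, -0.009, 0, -10, -18, 0, 5, 0, -0.009, 0, -25, -43, 0, 5, 0, -0.009, 0, -40, -70, 0, 5, 0, -0.009, 0, -58, -101, 0, 5, 0, -0.009, 0, -76, -133, 0, 5, 0, -0.009, 0, -94, -165, 0, 5, 0, -0.009, 0, -112, -196, 0, 5, 0, -0.009, 0, -130, -228, 0, 5, 0, -0.009, 0, -148, -259, 0, 5, 0, -0.009, 0, -165, -289, 0, 5])

```text
t: 6.33
ee_pos: [0.4686, 0.2551, 0.5192]
tcp_rot: [3.14, 0.009, -0.002]
ft_force: [0.1, -0.1, -0.1]
opening: 0.17
```

```bash
python3 g.py .47,.2545,.4066,0
python3 - <<'E'
from h import *
for n,a in(('top',(180,280,150,250)),('scene',(130,260,310,440))):
    d=snap(n,n+'4'); i=cv2.imread(f'pics/{n}4.png')[a[0]:a[1],a[2]:a[3]]; cv2.imwrite(f'pics/{n}4c.png',cv2.resize(i,None,fx=500/i.shape[0],fy=500/i.shape[0],interpolation=2))
E
```

```text
t 6.3333 [0.4686 0.2551 0.5192] [ 3.1396e+00  9.5000e-03 -1.9000e-03] q [-0.08  0.1  -0.54  1.53  0.05  1.54 -2.19] F [ 0.1 -0.1 -0.1] op 14.8
[0.002, 0.009, -0.002, 2.4, 0.4, 112.6]
```

View pics/scene4c.png

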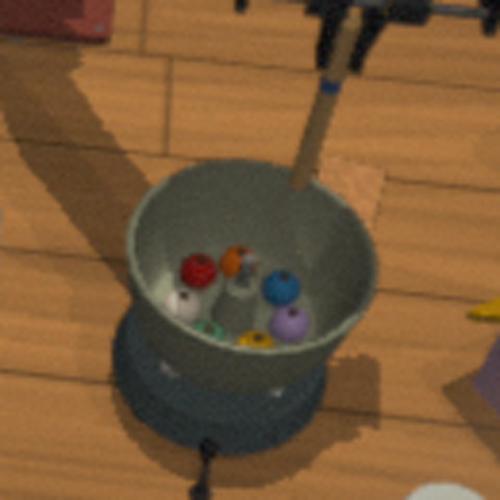

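Run:
```python
from h import *
s=optics.read_camera('scene')
print(proj(s,[.4686,.2551,.2]),proj(s,[.4686,.2551,.315]),proj(s,[.4686,.2551,.17]),atz(s,(177.6,388),.2))
```

```text
(np.float64(179.0492672018039), np.float64(385.32893065418034)) (np.float64(152.36002577287906), np.float64(393.8288186976696)) (np.float64(185.36091924766313), np.float64(383.3188197298166)) [0.46152948 0.26325724 0.2       ]
```

View pics/top4c.png

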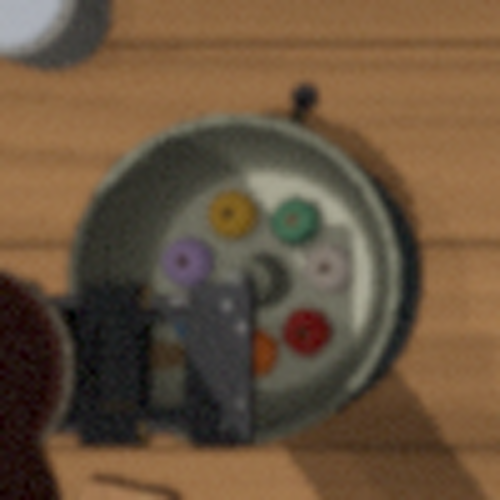

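Run:
```python
from h import *
s=optics.read_camera('top')
print(proj(s,[.4686,.2551,.2]))
i=cv2.imread('pics/scene4.png')[130:205,360:425]; cv2.imwrite('pics/z2.png',cv2.resize(i,None,fx=8,fy=8,interpolation=2))
```

```text
(np.float64(249.58164550255043), np.float64(185.91685493787116))
```

View pics/z2.png

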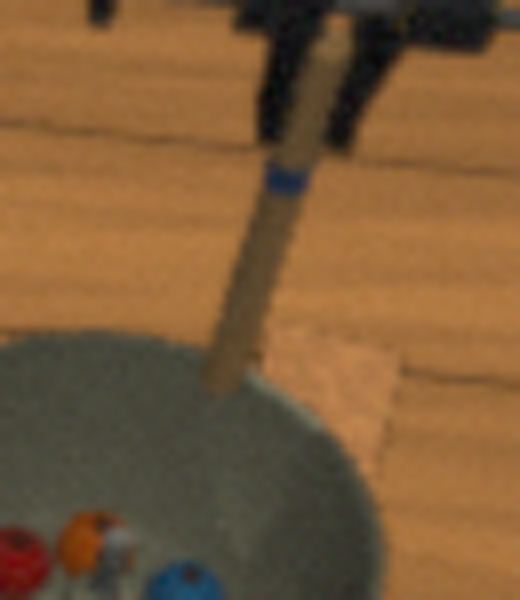

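Run:
```python
from h import *
s=optics.read_camera('scene')
for n,p in dict(b=(.4864,.2707,.097),r=(.4781,.2017,.097),l=(.5226,.2775,.097),o=(.4647,.2346,.097),stud=(.509,.2325,.162)).items(): print(n,np.round(proj(s,p),1))
i=cv2.imread('pics/scene4.png')[165:235,335:415]; cv2.imwrite('pics/z3.png',cv2.resize(i,None,fx=8,fy=8,interpolation=2))
```

```text
b [204.6 383.6]
r [200.2 362.2]
l [213.8 385.8]
o [198.1 372.4]
stud [196.2 375.4]
```

View pics/z3.png

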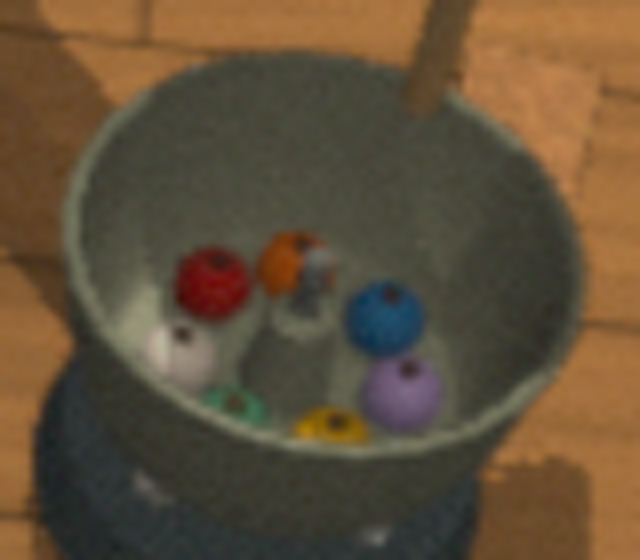

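```bash
python3 g.py .47,.2545,.4066,0
python3 - <<'E'
from h import *
d=snap('scene','scene5'); i=cv2.imread('pics/scene5.png')[130:205,360:425]; cv2.imwrite('pics/z4.png',cv2.resize(i,None,fx=8,fy=8,interpolation=2))
o=r.get_obs()['ee_pos'];print(o)
for z in (.3196,.2016): print(np.round(proj(d,[o[0],o[1],o[2]-z]),1))
E
```

```text
t 6.5833 [0.4704 0.2532 0.5192] [ 3.1393e+00  9.3000e-03 -2.4000e-03] q [-0.08  0.1  -0.54  1.53  0.05  1.54 -2.19] F [ 1.3 -0.9 -0.8] op 14.9
[0.002, 0.009, -0.002, 0.7, -1.6, 112.6]
[0.47078815 0.25256982 0.5193235 ]
[179.6 384.5]
[152.1 393.2]
```

View pics/z4.png

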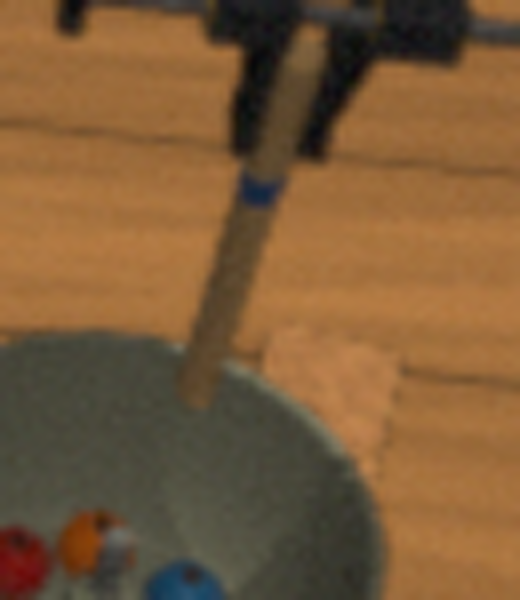

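Request:
move_arm(targets=[0, 0.009, 0, 0, -2, 12, 5, 0, 0.009, 0, 0, -2, 30, 5, 0, 0.009, 0, 0, -2, 48, 5, 0, 0.009, 0, 0, -2, 64, 5, 0, 0.009, 0, 0, -2, 78, 5, 0, 0.009, 0, 0, -2, 90, 5, 0, 0.009, 0, 0, -2, 100, 5, 0, 0.009, 0, 0, -2, 108, 5, 0, 0.009, 0, 0, -2, 112, 5, 0, 0.009, 0, 0, -2, 112, 5])

```text
t: 7.47
ee_pos: [0.4698, 0.254, 0.4066]
tcp_rot: [3.139, 0.001, -0.004]
ft_force: [-0.2, -0.4, 0.5]
opening: 0.171
```

```bash
python3 g.py .47,.2545,.4066,0
python3 - <<'E'
from h import *
d=snap('scene','scene6'); i=cv2.imread('pics/scene6.png')[145:245,325:425]; cv2.imwrite('pics/z5.png',cv2.resize(i,None,fx=6,fy=6,interpolation=2))
o=r.get_obs()['ee_pos'];print(o)
for z in (.3196,.2016): print(np.round(proj(d,[o[0],o[1],o[2]-z]),1))
E
```

```text
t 7.4667 [0.4698 0.254  0.4066] [ 3.139e+00  1.200e-03 -4.200e-03] q [-0.08  0.14 -0.54  1.72  0.07  1.31 -2.21] F [-0.2 -0.4  0.5] op 14.8
[0.003, 0.001, -0.004, 0.2, -0.5, -0.0]
[0.46988064 0.2542675  0.4072978 ]
[201.8 377.9]
[178.1 385.4]
```

View pics/z5.png

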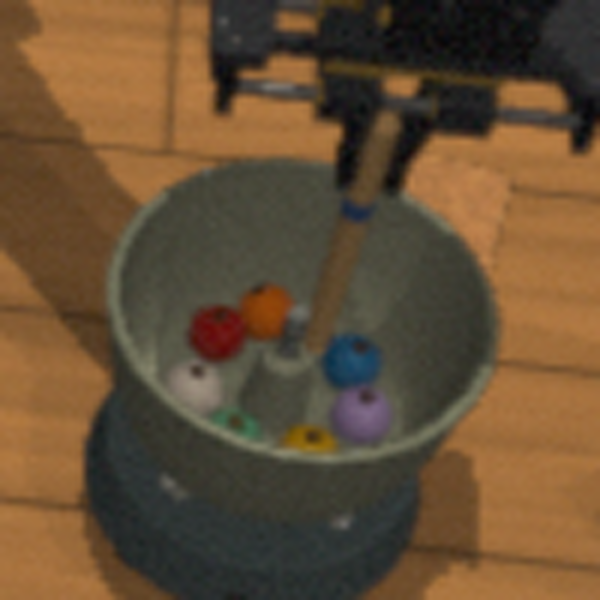

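```bash
cat > st.py <<'E'
import sys
from g import *
a0=float(sys.argv[1]); n=int(sys.argv[2]) if len(sys.argv)>2 else 10
o=r.get_obs(); dx,dy=o['ee_pos'][:2]-[.509,.232]
print('t',o['t'],'z',o['ee_pos'][2].round(4),'r',round(np.hypot(dx,dy),4),'ang',round(np.degrees(np.arctan2(dy,dx)),1),'F',o['ft_force'].round(1),'rot',o['tcp_rot'].round(4),'q7',o['joint_pos'][6].round(2))
out=[]
for k in range(1,n+1):
    a=np.radians(a0-9*k); v=rel([.509+.045*np.cos(a),.232+.045*np.sin(a),.4066],0,o)
    out+=v[:3]+[int(round(x)) for x in v[3:6]]+[5]
print(out)
E
python3 st.py 150
```

```text
t 7.5167 z 0.4073 r 0.045 ang 150.4 F [ 0.1 -0.6  0.6] rot [ 3.1394e+00  4.0000e-04 -3.9000e-03] q7 -2.21
[0.002, 0.0, -0.004, 4, -6, 1, 5, 0.002, 0.0, -0.004, 9, -11, 1, 5, 0.002, 0.0, -0.004, 15, -16, 1, 5, 0.002, 0.0, -0.004, 21, -19, 1, 5, 0.002, 0.0, -0.004, 27, -21, 1, 5, 0.002, 0.0, -0.004, 34, -23, 1, 5, 0.002, 0.0, -0.004, 41, -23, 1, 5, 0.002, 0.0, -0.004, 48, -22, 1, 5, 0.002, 0.0, -0.004, 55, -20, 1, 5, 0.002, 0.0, -0.004, 62, -17, 1, 5]
```

Request:
move_arm(targets=[0.002, 0, -0.004, 4, -6, 1, 5, 0.002, 0, -0.004, 9, -11, 1, 5, 0.002, 0, -0.004, 15, -16, 1, 5, 0.002, 0, -0.004, 21, -19, 1, 5, 0.002, 0, -0.004, 27, -21, 1, 5, 0.002, 0, -0.004, 34, -23, 1, 5, 0.002, 0, -0.004, 41, -23, 1, 5, 0.002, 0, -0.004, 48, -22, 1, 5, 0.002, 0, -0.004, 55, -20, 1, 5, 0.002, 0, -0.004, 62, -17, 1, 5])

```text
t: 8.35
ee_pos: [0.5331, 0.27, 0.4058]
tcp_rot: [3.139, 0.001, -0.001]
ft_force: [-0.8, -2.0, -0.2]
opening: 0.167
```

```bash
python3 st.py 60
python3 - <<'E'
from h import *
d=snap('scene','scene7'); i=cv2.imread('pics/scene7.png')[145:245,325:425]; cv2.imwrite('pics/z6.png',cv2.resize(i,None,fx=6,fy=6,interpolation=2))
E
```

```text
t 8.35 z 0.4058 r 0.045 ang 57.6 F [-0.8 -2.  -0.2] rot [ 3.1388e+00  1.3000e-03 -1.1000e-03] q7 -2.22
[0.003, 0.001, -0.001, 4, 3, -1, 5, 0.003, 0.001, -0.001, 9, 8, -1, 5, 0.003, 0.001, -0.001, 14, 13, -1, 5, 0.003, 0.001, -0.001, 17, 20, -1, 5, 0.003, 0.001, -0.001, 19, 26, -1, 5, 0.003, 0.001, -0.001, 21, 33, -1, 5, 0.003, 0.001, -0.001, 21, 40, -1, 5, 0.003, 0.001, -0.001, 20, 47, -1, 5, 0.003, 0.001, -0.001, 18, 54, -1, 5, 0.003, 0.001, -0.001, 15, 60, -1, 5]
```

View pics/z6.png

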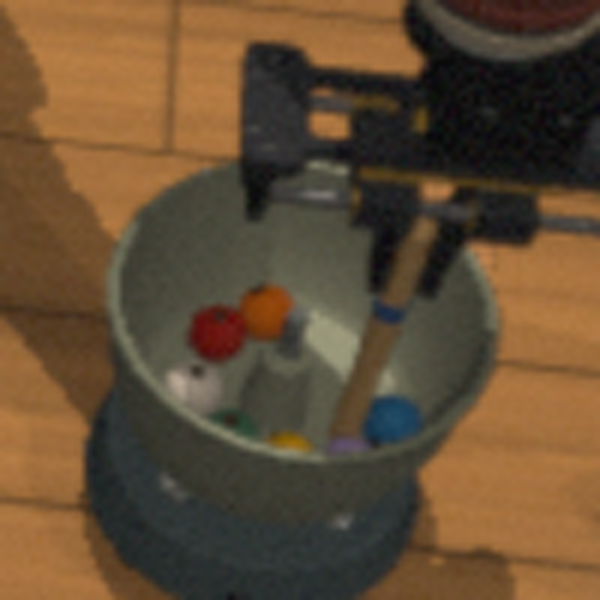

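The dowel tip pushes lilac round; blue has slid to the outer wall at crop (393,420), still in the bowl. Continuing.

Request:
move_arm(targets=[0.003, 0.001, -0.001, 4, 3, -1, 5, 0.003, 0.001, -0.001, 9, 8, -1, 5, 0.003, 0.001, -0.001, 14, 13, -1, 5, 0.003, 0.001, -0.001, 17, 20, -1, 5, 0.003, 0.001, -0.001, 19, 26, -1, 5, 0.003, 0.001, -0.001, 21, 33, -1, 5, 0.003, 0.001, -0.001, 21, 40, -1, 5, 0.003, 0.001, -0.001, 20, 47, -1, 5, 0.003, 0.001, -0.001, 18, 54, -1, 5, 0.003, 0.001, -0.001, 15, 60, -1, 5])

```text
t: 9.23
ee_pos: [0.5487, 0.2091, 0.4069]
tcp_rot: [-3.14, -0.0, -0.001]
ft_force: [-3.6, 1.7, -0.6]
opening: 0.173
```

```bash
python3 st.py -30
python3 - <<'E'
from h import *
d=snap('scene','scene8'); i=cv2.imread('pics/scene8.png')[145:245,325:425]; cv2.imwrite('pics/z7.png',cv2.resize(i,None,fx=6,fy=6,interpolation=2))
E
```

```text
t 9.2333 z 0.4069 r 0.0458 ang -30.0 F [-3.6  1.7 -0.6] rot [-3.1396e+00 -2.0000e-04 -1.0000e-03] q7 -2.1
[-0.002, -0.0, -0.001, -5, 5, 0, 5, -0.002, -0.0, -0.001, -10, 10, 0, 5, -0.002, -0.0, -0.001, -15, 15, 0, 5, -0.002, -0.0, -0.001, -21, 18, 0, 5, -0.002, -0.0, -0.001, -28, 21, 0, 5, -0.002, -0.0, -0.001, -35, 22, 0, 5, -0.002, -0.0, -0.001, -42, 22, 0, 5, -0.002, -0.0, -0.001, -49, 21, 0, 5, -0.002, -0.0, -0.001, -56, 19, 0, 5, -0.002, -0.0, -0.001, -62, 16, 0, 5]
```

View pics/z7.png

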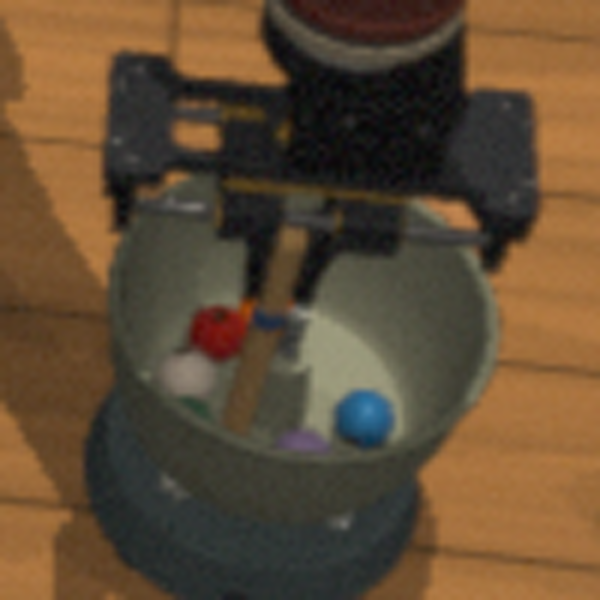

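All fine; forces about 4 N, balls in the bowl.

Request:
move_arm(targets=[-0.002, 0, -0.001, -5, 5, 0, 5, -0.002, 0, -0.001, -10, 10, 0, 5, -0.002, 0, -0.001, -15, 15, 0, 5, -0.002, 0, -0.001, -21, 18, 0, 5, -0.002, 0, -0.001, -28, 21, 0, 5, -0.002, 0, -0.001, -35, 22, 0, 5, -0.002, 0, -0.001, -42, 22, 0, 5, -0.002, 0, -0.001, -49, 21, 0, 5, -0.002, 0, -0.001, -56, 19, 0, 5, -0.002, 0, -0.001, -62, 16, 0, 5])

```text
t: 10.12
ee_pos: [0.4872, 0.1924, 0.4087]
tcp_rot: [-3.14, -0.008, -0.001]
ft_force: [5.2, 6.0, 1.4]
opening: 0.169
```

```bash
python3 st.py -120
python3 - <<'E'
from h import *
d=snap('scene','scene9'); i=cv2.imread('pics/scene9.png')[145:245,325:425]; cv2.imwrite('pics/z8.png',cv2.resize(i,None,fx=6,fy=6,interpolation=2))
o=r.get_obs()['ee_pos']
for z in (.3196,.2016): print(np.round(proj(d,[o[0],o[1],o[2]-z]),1))
E
```

```text
t 10.1167 z 0.4087 r 0.0452 ang -118.8 F [5.2 6.  1.4] rot [-3.1402e+00 -7.6000e-03 -1.3000e-03] q7 -2.08
[-0.001, -0.008, -0.001, -7, -5, 2, 5, -0.001, -0.008, -0.001, -12, -10, 2, 5, -0.001, -0.008, -0.001, -16, -15, 2, 5, -0.001, -0.008, -0.001, -19, -21, 2, 5, -0.001, -0.008, -0.001, -22, -28, 2, 5, -0.001, -0.008, -0.001, -23, -35, 2, 5, -0.001, -0.008, -0.001, -23, -42, 2, 5, -0.001, -0.008, -0.001, -22, -49, 2, 5, -0.001, -0.008, -0.001, -20, -56, 2, 5, -0.001, -0.008, -0.001, -17, -62, 2, 5]
[203.3 359.2]
[179.7 365.3]
```

View pics/z8.png

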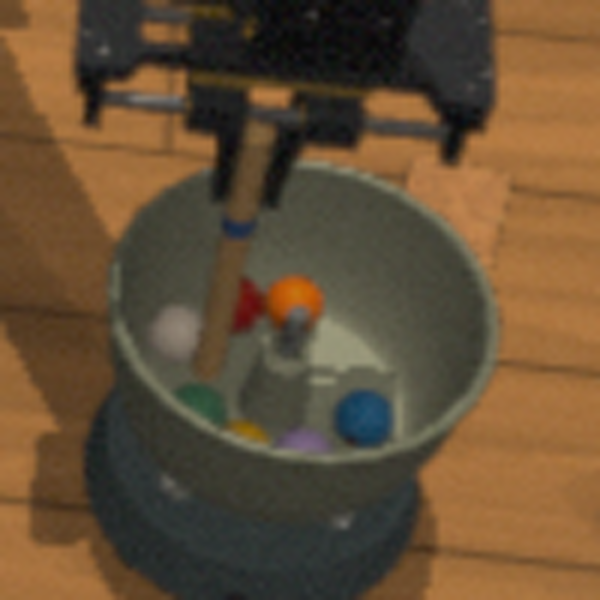

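Request:
move_arm(targets=[-0.001, -0.008, -0.001, -7, -5, 2, 5, -0.001, -0.008, -0.001, -12, -10, 2, 5, -0.001, -0.008, -0.001, -16, -15, 2, 5, -0.001, -0.008, -0.001, -19, -21, 2, 5, -0.001, -0.008, -0.001, -22, -28, 2, 5, -0.001, -0.008, -0.001, -23, -35, 2, 5, -0.001, -0.008, -0.001, -23, -42, 2, 5, -0.001, -0.008, -0.001, -22, -49, 2, 5, -0.001, -0.008, -0.001, -20, -56, 2, 5, -0.001, -0.008, -0.001, -17, -62, 2, 5])

```text
t: 11.0
ee_pos: [0.4702, 0.2549, 0.4066]
tcp_rot: [3.14, -0.0, 0.0]
ft_force: [5.7, -5.2, 0.9]
opening: 0.172
```

```bash
python3 st.py 150
python3 - <<'E'
from h import *
d=snap('scene','scene10'); i=cv2.imread('pics/scene10.png')[145:245,325:425]; cv2.imwrite('pics/z9.png',cv2.resize(i,None,fx=6,fy=6,interpolation=2))
o=r.get_obs()['ee_pos']
for z in (.3196,.2016): print(np.round(proj(d,[o[0],o[1],o[2]-z]),1))
E
```

```text
t 11.0 z 0.4066 r 0.0451 ang 149.5 F [ 5.7 -5.2  0.9] rot [ 3.1395e+00 -3.0000e-04  0.0000e+00] q7 -2.21
[0.002, -0.0, 0.0, 4, -6, 0, 5, 0.002, -0.0, 0.0, 9, -11, 0, 5, 0.002, -0.0, 0.0, 14, -15, 0, 5, 0.002, -0.0, 0.0, 20, -18, 0, 5, 0.002, -0.0, 0.0, 27, -21, 0, 5, 0.002, -0.0, 0.0, 34, -22, 0, 5, 0.002, -0.0, 0.0, 41, -22, 0, 5, 0.002, -0.0, 0.0, 48, -21, 0, 5, 0.002, -0.0, 0.0, 55, -19, 0, 5, 0.002, -0.0, 0.0, 61, -16, 0, 5]
[202.1 378.3]
[178.5 385.9]
```

View pics/z9.png

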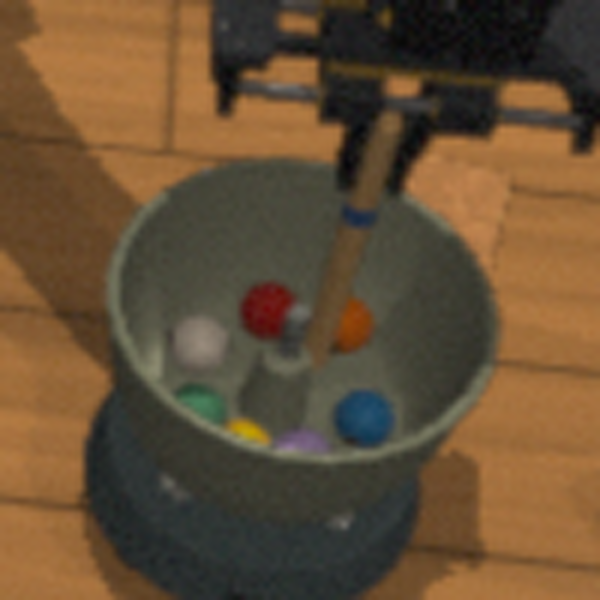

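The dowel leans a couple of degrees in the pads; balls are all in. One turn done, continuing.

Request:
move_arm(targets=[0.002, 0, 0, 4, -6, 0, 5, 0.002, 0, 0, 9, -11, 0, 5, 0.002, 0, 0, 14, -15, 0, 5, 0.002, 0, 0, 20, -18, 0, 5, 0.002, 0, 0, 27, -21, 0, 5, 0.002, 0, 0, 34, -22, 0, 5, 0.002, 0, 0, 41, -22, 0, 5, 0.002, 0, 0, 48, -21, 0, 5, 0.002, 0, 0, 55, -19, 0, 5, 0.002, 0, 0, 61, -16, 0, 5])

```text
t: 11.88
ee_pos: [0.5323, 0.2714, 0.4065]
tcp_rot: [-3.141, -0.0, 0.0]
ft_force: [-0.8, 0.2, -0.2]
opening: 0.169
```

```bash
python3 st.py 60
```

```text
t 11.8833 z 0.4065 r 0.0458 ang 59.4 F [-0.8  0.2 -0.2] rot [-3.1409e+00 -1.0000e-04  3.0000e-04] q7 -2.23
[-0.001, -0.0, 0.0, 5, 4, 0, 5, -0.001, -0.0, 0.0, 10, 9, 0, 5, -0.001, -0.0, 0.0, 14, 15, 0, 5, -0.001, -0.0, 0.0, 18, 21, 0, 5, -0.001, -0.0, 0.0, 20, 28, 0, 5, -0.001, -0.0, 0.0, 21, 35, 0, 5, -0.001, -0.0, 0.0, 22, 42, 0, 5, -0.001, -0.0, 0.0, 21, 49, 0, 5, -0.001, -0.0, 0.0, 19, 56, 0, 5, -0.001, -0.0, 0.0, 16, 62, 0, 5]
```

Request:
move_arm(targets=[-0.001, 0, 0, 5, 4, 0, 5, -0.001, 0, 0, 10, 9, 0, 5, -0.001, 0, 0, 14, 15, 0, 5, -0.001, 0, 0, 18, 21, 0, 5, -0.001, 0, 0, 20, 28, 0, 5, -0.001, 0, 0, 21, 35, 0, 5, -0.001, 0, 0, 22, 42, 0, 5, -0.001, 0, 0, 21, 49, 0, 5, -0.001, 0, 0, 19, 56, 0, 5, -0.001, 0, 0, 16, 62, 0, 5])

```text
t: 12.72
ee_pos: [0.5484, 0.2081, 0.4065]
tcp_rot: [3.141, -0.001, -0.0]
ft_force: [0.1, 1.1, -0.5]
opening: 0.17
```

```bash
python3 st.py -30
python3 - <<'E'
from h import *
d=snap('scene','scene11'); i=cv2.imread('pics/scene11.png')[145:245,325:425]; cv2.imwrite('pics/z10.png',cv2.resize(i,None,fx=6,fy=6,interpolation=2))
o=r.get_obs()['ee_pos']
for z in (.3196,.2016): print(np.round(proj(d,[o[0],o[1],o[2]-z]),1))
E
```

```text
t 12.7167 z 0.4065 r 0.046 ang -31.2 F [ 0.1  1.1 -0.5] rot [ 3.1405e+00 -7.0000e-04 -4.0000e-04] q7 -2.11
[0.001, -0.001, -0.0, -4, 4, 0, 5, 0.001, -0.001, -0.0, -9, 10, 0, 5, 0.001, -0.001, -0.0, -15, 14, 0, 5, 0.001, -0.001, -0.0, -21, 17, 0, 5, 0.001, -0.001, -0.0, -28, 20, 0, 5, 0.001, -0.001, -0.0, -35, 21, 0, 5, 0.001, -0.001, -0.0, -42, 21, 0, 5, 0.001, -0.001, -0.0, -49, 20, 0, 5, 0.001, -0.001, -0.0, -56, 18, 0, 5, 0.001, -0.001, -0.0, -62, 15, 0, 5]
[219.6 362.9]
[196.5 369.5]
```

View pics/z10.png

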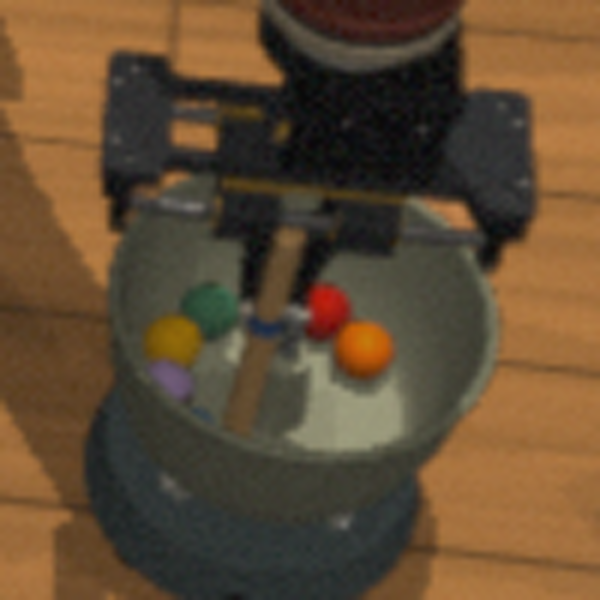

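Request:
move_arm(targets=[0.001, -0.001, 0, -4, 4, 0, 5, 0.001, -0.001, 0, -9, 10, 0, 5, 0.001, -0.001, 0, -15, 14, 0, 5, 0.001, -0.001, 0, -21, 17, 0, 5, 0.001, -0.001, 0, -28, 20, 0, 5, 0.001, -0.001, 0, -35, 21, 0, 5, 0.001, -0.001, 0, -42, 21, 0, 5, 0.001, -0.001, 0, -49, 20, 0, 5, 0.001, -0.001, 0, -56, 18, 0, 5, 0.001, -0.001, 0, -62, 15, 0, 5])

```text
t: 13.6
ee_pos: [0.4851, 0.1933, 0.4071]
tcp_rot: [-3.141, -0.001, -0.0]
ft_force: [1.0, 2.1, 0.3]
opening: 0.168
```

```bash
python3 st.py -120
python3 - <<'E'
from h import *
d=snap('scene','scene12'); i=cv2.imread('pics/scene12.png')[145:245,325:425]; cv2.imwrite('pics/z11.png',cv2.resize(i,None,fx=6,fy=6,interpolation=2))
E
```

```text
t 13.6 z 0.4071 r 0.0455 ang -121.7 F [1.  2.1 0.3] rot [-3.1405e+00 -6.0000e-04 -1.0000e-04] q7 -2.08
[-0.001, -0.001, -0.0, -4, -4, 0, 5, -0.001, -0.001, -0.0, -10, -9, 0, 5, -0.001, -0.001, -0.0, -14, -14, 0, 5, -0.001, -0.001, -0.0, -17, -20, 1, 5, -0.001, -0.001, -0.0, -20, -27, 1, 5, -0.001, -0.001, -0.0, -21, -34, 1, 5, -0.001, -0.001, -0.0, -21, -41, 1, 5, -0.001, -0.001, -0.0, -20, -48, 1, 5, -0.001, -0.001, -0.0, -18, -55, 1, 5, -0.001, -0.001, -0.0, -15, -61, 1, 5]
```

View pics/z11.png

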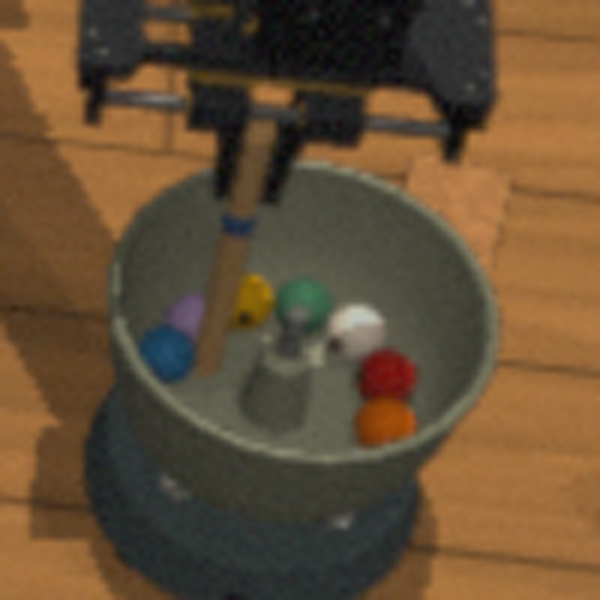

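All seven balls show in the bowl.

Request:
move_arm(targets=[-0.001, -0.001, 0, -4, -4, 0, 5, -0.001, -0.001, 0, -10, -9, 0, 5, -0.001, -0.001, 0, -14, -14, 0, 5, -0.001, -0.001, 0, -17, -20, 1, 5, -0.001, -0.001, 0, -20, -27, 1, 5, -0.001, -0.001, 0, -21, -34, 1, 5, -0.001, -0.001, 0, -21, -41, 1, 5, -0.001, -0.001, 0, -20, -48, 1, 5, -0.001, -0.001, 0, -18, -55, 1, 5, -0.001, -0.001, 0, -15, -61, 1, 5])

```text
t: 14.48
ee_pos: [0.469, 0.2555, 0.4056]
tcp_rot: [3.14, 0.002, 0.001]
ft_force: [1.2, -1.7, -0.3]
opening: 0.17
```

```bash
python3 st.py 150 5
```

```text
t 14.4833 z 0.4056 r 0.0463 ang 149.6 F [ 1.2 -1.7 -0.3] rot [3.14e+00 2.50e-03 1.10e-03] q7 -2.22
[0.002, 0.002, 0.001, 5, -5, -1, 5, 0.002, 0.002, 0.001, 10, -10, -1, 5, 0.002, 0.002, 0.001, 16, -14, -1, 5, 0.002, 0.002, 0.001, 22, -18, -1, 5, 0.002, 0.002, 0.001, 28, -20, -1, 5]
```

Add about 45° of margin, settle, then look before lifting.

Request:
move_arm(targets=[0.002, 0.002, 0.001, 5, -5, -1, 5, 0.002, 0.002, 0.001, 10, -10, -1, 5, 0.002, 0.002, 0.001, 16, -14, -1, 5, 0.002, 0.002, 0.001, 22, -18, -1, 5, 0.002, 0.002, 0.001, 28, -20, -1, 5, 0.002, 0.002, 0.001, 28, -20, -1, 5, 0.002, 0.002, 0.001, 27, -19, -1, 5, 0.002, 0.002, 0.001, 27, -19, -1, 5])

```text
t: 15.15
ee_pos: [0.496, 0.2733, 0.4053]
tcp_rot: [3.138, 0.005, -0.001]
ft_force: [-2.7, -6.1, 1.6]
opening: 0.168
```

```bash
python3 st.py 105 1
python3 - <<'E'
from h import *
d=snap('scene','scene13'); i=cv2.imread('pics/scene13.png')[145:245,325:425]; cv2.imwrite('pics/z12.png',cv2.resize(i,None,fx=6,fy=6,interpolation=2))
o=r.get_obs()['ee_pos']
for z in (.3196,.2016): print(np.round(proj(d,[o[0],o[1],o[2]-z]),1))
E
```

```text
t 15.15 z 0.4053 r 0.0433 ang 107.4 F [-2.7 -6.1  1.6] rot [ 3.1383e+00  4.7000e-03 -1.1000e-03] q7 -2.25
[0.003, 0.005, -0.001, 8, -3, -1, 5]
[209.1 383.7]
[185.8 391.8]
```

View pics/z12.png

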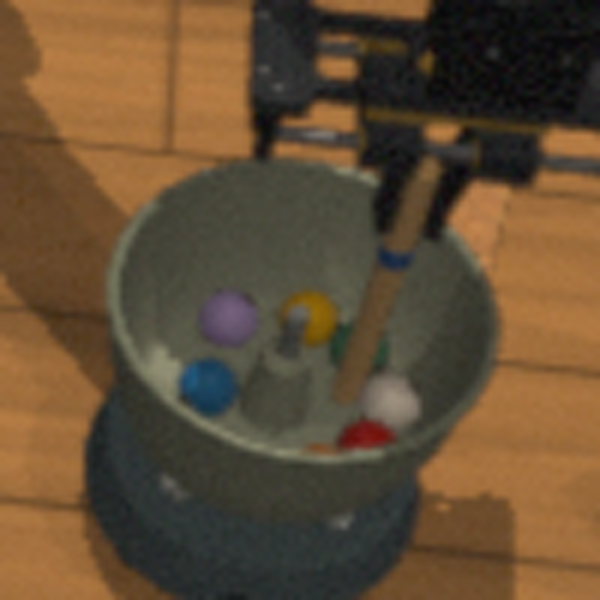

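All seven balls are in the bowl; the dowel is between green and white. Lifting straight up.

Request:
move_arm(targets=[0.002, 0.004, 0, 0, 0, -6, 5, 0.002, 0.004, 0, 0, 0, -14, 5, 0.002, 0.004, 0, 0, 0, -24, 5, 0.002, 0.004, 0, 0, 0, -38, 5, 0.002, 0.004, 0, 0, 0, -54, 5, 0.002, 0.004, 0, 0, 0, -72, 5, 0.002, 0.004, 0, 0, 0, -90, 5, 0.002, 0.004, 0, 0, 0, -106, 5, 0.002, 0.004, 0, 0, 0, -116, 5, 0.002, 0.004, 0, 0, 0, -120, 5])

```text
t: 16.03
ee_pos: [0.4964, 0.2745, 0.5277]
tcp_rot: [-3.141, -0.002, -0.0]
ft_force: [0.8, -0.1, 0.1]
opening: 0.171
```

```bash
python3 g.py .6345,-.0355,.54,0
```

```text
t 16.0333 [0.4964 0.2745 0.5277] [-3.1408e+00 -2.0000e-03 -4.0000e-04] q [-0.08  0.17 -0.58  1.44  0.09  1.55 -2.23] F [ 0.8 -0.1  0.1] op 14.9
[-0.001, -0.002, -0.0, 138.2, 309.9, -12.2]
```

Request:
move_arm(targets=[-0.001, -0.002, 0, 7, 15, -4, 5, -0.001, -0.002, 0, 19, 42, -12, 5, -0.001, -0.002, 0, 34, 76, -12, 5, -0.001, -0.002, 0, 51, 115, -12, 5, -0.001, -0.002, 0, 68, 153, -12, 5, -0.001, -0.002, 0, 85, 191, -12, 5, -0.001, -0.002, 0, 102, 229, -12, 5, -0.001, -0.002, 0, 118, 264, -12, 5, -0.001, -0.002, 0, 130, 291, -12, 5, -0.001, -0.002, 0, 138, 310, -12, 5])

```text
t: 16.87
ee_pos: [0.6353, -0.0395, 0.5387]
tcp_rot: [3.141, 0.001, -0.004]
ft_force: [-0.1, 0.1, -0.3]
opening: 0.169
```

Request:
move_arm(targets=[0, 0, 0, 0, 0, 0, 5, 0, 0, 0, 0, 0, 0, 5, 0, 0, 0, 0, 0, 0, 5])

```text
t: 17.12
ee_pos: [0.6352, -0.0385, 0.5382]
tcp_rot: [-3.141, 0.002, -0.003]
ft_force: [0.1, 0.4, 0.1]
opening: 0.169
```

```bash
python3 g.py .635,-.035,.54,0
python3 - <<'E'
from h import *
d=snap('scene','scene14'); i=cv2.imread('pics/scene14.png')[140:260,240:330]; cv2.imwrite('pics/z13.png',cv2.resize(i,None,fx=5,fy=5,interpolation=2))
e=snap('top','top14'); i=cv2.imread('pics/top14.png')[150:280,150:330]; cv2.imwrite('pics/z14.png',cv2.resize(i,None,fx=4,fy=4,interpolation=2))
o=r.get_obs()['ee_pos'];print(o)
for z in (.1396,.2016,.3196): print(np.round(proj(d,[o[0],o[1],o[2]-z]),1))
E
```

```text
t 17.1167 [ 0.6352 -0.0385  0.5382] [-3.1414e+00  2.2000e-03 -3.1000e-03] q [ 0.26  0.3  -0.37  1.25  0.11  1.61 -1.66] F [0.1 0.4 0.1] op 14.7
[-0.0, 0.002, -0.003, -0.2, -3.5, -1.8]
[ 0.63495884 -0.03755389  0.53884397]
[164.1 283.2]
[180.5 283.1]
[207.6 282.9]
```

View pics/z13.png

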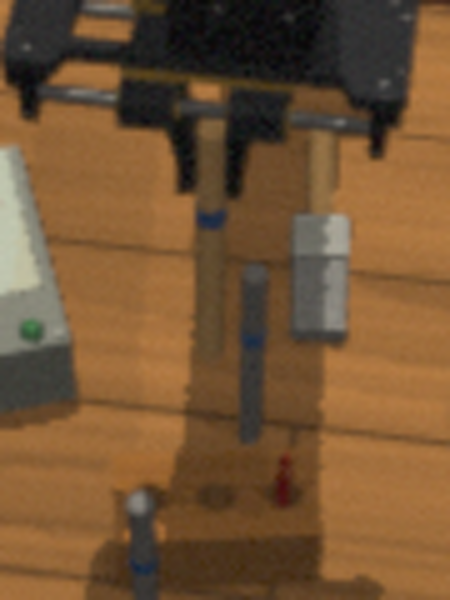

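View pics/z14.png

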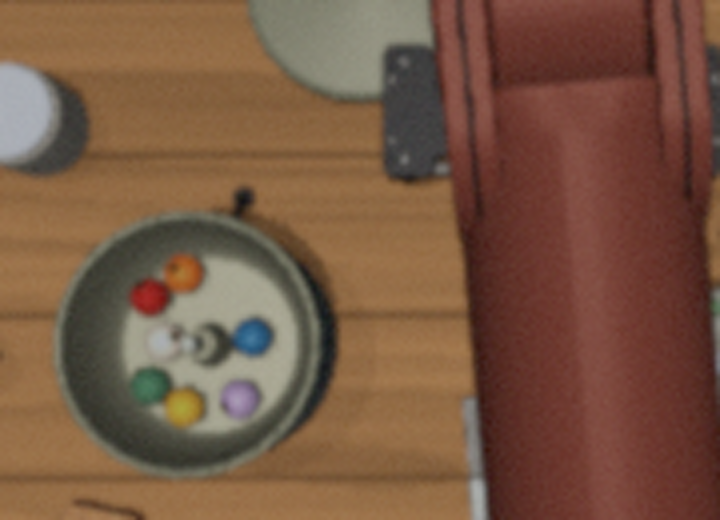

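Request:
move_arm(targets=[0, 0.002, -0.003, -2, -3, 20, 5, 0, 0.002, -0.003, -2, -3, 45, 5, 0, 0.002, -0.003, -2, -3, 75, 5, 0, 0.002, -0.003, -2, -3, 100, 5, 0, 0.002, -0.003, -2, -3, 120, 5, 0, 0.002, -0.003, -2, -3, 132, 5, 0, 0.002, -0.003, -2, -3, 138, 5, 0, 0.002, -0.003, -2, -3, 140, 5, 0, 0.002, -0.003, -2, -3, 140, 5, 0, 0.002, -0.003, -2, -3, 140, 5])

```text
t: 18.05
ee_pos: [0.6331, -0.0343, 0.4003]
tcp_rot: [3.141, -0.003, 0.002]
ft_force: [-0.3, 0.8, -0.2]
opening: 0.173
```

```bash
python3 g.py .6345,-.0355,.334,0
python3 - <<'E'
from h import *
d=snap('scene','scene15'); i=cv2.imread('pics/scene15.png')[175:255,255:315]; cv2.imwrite('pics/z15.png',cv2.resize(i,None,fx=7,fy=7,interpolation=2))
o=r.get_obs()['ee_pos'];print(o)
for z in (.1396,.2016,.3196): print(np.round(proj(d,[o[0],o[1],o[2]-z]),1))
print(proj(d,[.635,-.035,.06]))
E
```

```text
t 18.05 [ 0.6331 -0.0343  0.4003] [ 3.1414e+00 -2.8000e-03  1.8000e-03] q [ 0.27  0.33 -0.37  1.5   0.12  1.34 -1.67] F [-0.3  0.8 -0.2] op 15.0
[0.0, -0.003, 0.002, 1.2, 1.2, 66.3]
[ 0.63310296 -0.03438383  0.4002782 ]
[198.2 284.2]
[211.5 284.1]
[233.9 283.9]
(np.float64(237.9247913554823), np.float64(283.57200490711443))
```

View pics/z15.png

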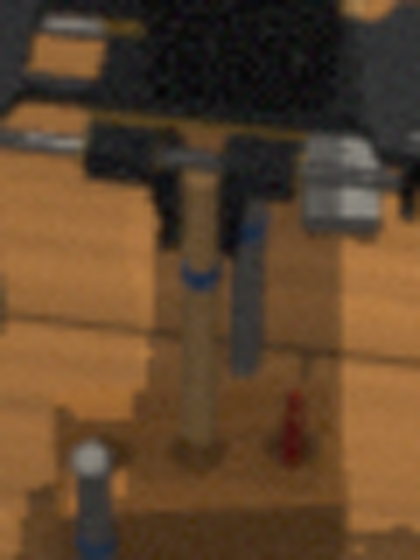

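Request:
move_arm(targets=[0, -0.003, 0.002, 0, 1, 8, 5, 0, -0.003, 0.002, 0, 1, 16, 5, 0, -0.003, 0.002, 0, 1, 24, 5, 0, -0.003, 0.002, 0, 1, 30, 5, 0, -0.003, 0.002, 0, 1, 36, 5])

```text
t: 18.52
ee_pos: [0.6358, -0.0348, 0.3744]
tcp_rot: [3.14, -0.017, -0.001]
ft_force: [-7.5, -0.0, 67.6]
opening: 0.169
```

```bash
python3 g.py .6335,-.0355,.334,0
```

```text
t 18.5167 [ 0.6358 -0.0348  0.3744] [ 3.1405e+00 -1.6900e-02 -6.0000e-04] q [ 0.27  0.34 -0.37  1.53  0.13  1.27 -1.68] F [-7.5 -0.  67.6] op 14.7
[0.001, -0.017, -0.001, -3.0, 0.6, 40.3]
```

Request:
move_arm(targets=[0, -0.017, 0, -3, 0, -8, 5, 0, -0.017, 0, -3, 0, -20, 5, 0, -0.017, 0, -3, 0, -30, 5, 0, -0.017, 0, -3, 0, -30, 5, 0, -0.017, 0, -3, 0, -30, 5])

```text
t: 18.93
ee_pos: [0.6323, -0.0349, 0.4037]
tcp_rot: [3.141, 0.001, -0.001]
ft_force: [0.3, -0.5, -0.8]
opening: 0.172
```

```bash
python3 g.py .6335,-.0355,.334,0
python3 - <<'E'
from h import *
d=snap('scene','scene16'); i=cv2.imread('pics/scene16.png')[175:255,255:315]; cv2.imwrite('pics/z16.png',cv2.resize(i,None,fx=9,fy=7.5,interpolation=2)[:600])
o=r.get_obs()['ee_pos'];print(o)
for z in (.1396,.2016,.3196): print(np.round(proj(d,[o[0],o[1],o[2]-z]),1))
print(proj(d,[.635,-.035,.06]))
E
```

```text
t 18.9333 [ 0.6323 -0.0349  0.4037] [ 3.1406e+00  6.0000e-04 -7.0000e-04] q [ 0.27  0.33 -0.37  1.49  0.12  1.35 -1.68] F [ 0.3 -0.5 -0.8] op 15.0
[0.001, 0.001, -0.001, 1.2, 0.6, 69.7]
[ 0.63217484 -0.034915    0.40302499]
[197.3 284.1]
[210.7 284. ]
[233.1 283.8]
(np.float64(237.9247913554823), np.float64(283.57200490711443))
```

View pics/z16.png

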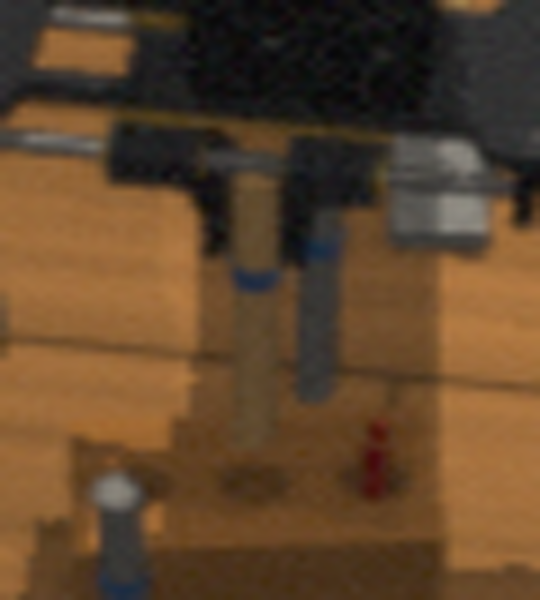

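Run:
```python
import cv2,numpy as np
o=[]
for n in (15,16):
    i=cv2.imread(f'pics/scene{n}.png')[190:248,268:304].astype(float)
    i=np.clip(i*2.2,0,255).astype('uint8'); o.append(cv2.resize(i,None,fx=10,fy=10,interpolation=2))
cv2.imwrite('pics/z17.png',np.hstack(o))
```

```text
(no output)
```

View pics/z17.png

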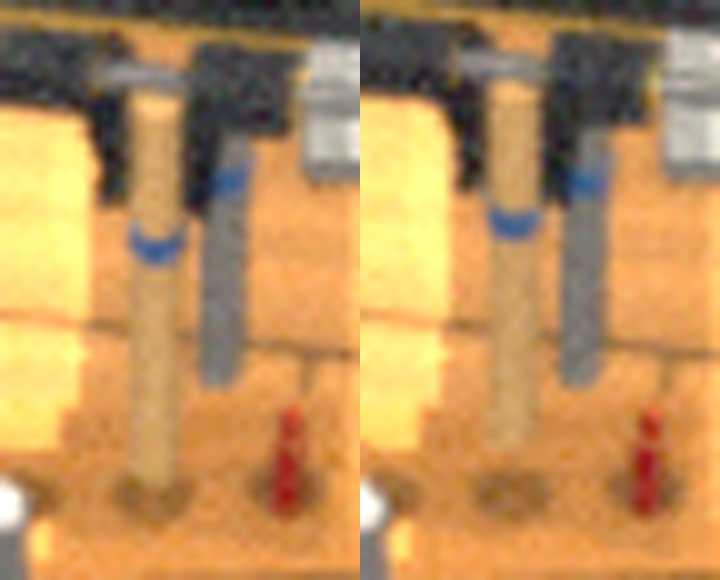

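Request:
move_arm(targets=[0.001, 0.001, 0, 3, 0, 8, 5, 0.001, 0.001, 0, 3, 0, 16, 5, 0.001, 0.001, 0, 3, 0, 22, 5, 0.001, 0.001, 0, 3, 0, 27, 5, 0.001, 0.001, 0, 3, 0, 27, 5])

```text
t: 19.4
ee_pos: [0.6348, -0.035, 0.3738]
tcp_rot: [-3.141, 0.004, -0.001]
ft_force: [-0.1, -0.2, 0.6]
opening: 0.174
```

```bash
python3 g.py .635,-.035,.334,0
python3 - <<'E'
from h import *
d=snap('scene','scene17'); i=cv2.imread('pics/scene17.png')[190:248,268:304].astype(float)
i=np.clip(i*2.2,0,255).astype('uint8'); cv2.imwrite('pics/z18.png',cv2.resize(i,None,fx=10,fy=10,interpolation=2))
E
```

```text
t 19.4 [ 0.6348 -0.035   0.3738] [-3.1414e+00  3.6000e-03 -6.0000e-04] q [ 0.27  0.35 -0.37  1.53  0.13  1.29 -1.68] F [-0.1 -0.2  0.6] op 15.1
[-0.0, 0.004, -0.001, 0.4, 0.0, 39.8]
```

View pics/z18.png

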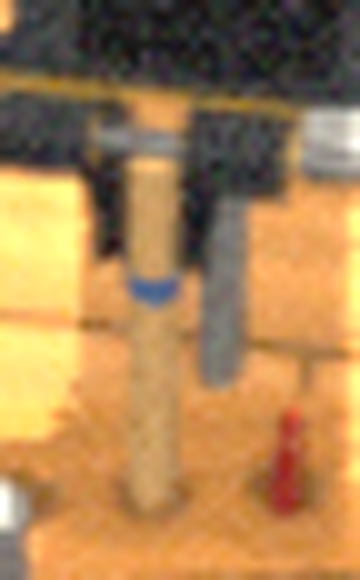

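Request:
move_arm(targets=[0, 0.004, 0, 0, 0, 4, 5, 0, 0.004, 0, 0, 0, 8, 5, 0, 0.004, 0, 0, 0, 11, 5])

```text
t: 19.7
ee_pos: [0.6348, -0.035, 0.3635]
tcp_rot: [-3.142, -0.002, -0.001]
ft_force: [0.0, 0.3, 0.6]
opening: 0.172
```

Past the rim freely (0.6 N). Going on.

Request:
move_arm(targets=[0, 0, 0, 0, 0, 6, 5, 0, 0, 0, 0, 0, 12, 5, 0, 0, 0, 0, 0, 18, 5, 0, 0, 0, 0, 0, 24, 5, 0, 0, 0, 0, 0, 30, 5, 0, 0, 0, 0, 0, 31, 5])

```text
t: 20.2
ee_pos: [0.6345, -0.035, 0.3309]
tcp_rot: [-3.141, 0.0, -0.001]
ft_force: [-0.2, 0.0, -0.5]
opening: 0.169
```

Request:
move_arm(targets=[0, 0, 0, 0, 0, 2, 5, 0, 0, 0, 0, 0, 4, 5, 0, 0, 0, 0, 0, 4, 5])

```text
t: 20.45
ee_pos: [0.6349, -0.0349, 0.3285]
tcp_rot: [3.142, -0.002, -0.001]
ft_force: [-1.9, -0.1, 8.6]
opening: 0.175
```

Contact with the hole floor (8.6 N). Release and rise.

Request:
move_arm(targets=[0, 0, 0, 0, 0, -1, 14, 0, 0, 0, 0, 0, -1, 25, 0, 0, 0, 0, 0, -1, 40, 0, 0, 0, 0, 0, -1, 45, 0, 0, 0, 0, 0, -15, 45, 0, 0, 0, 0, 0, -40, 45, 0, 0, 0, 0, 0, -75, 45, 0, 0, 0, 0, 0, -110, 45, 0, 0, 0, 0, 0, -120, 45, 0, 0, 0, 0, 0, -120, 45])

```text
t: 21.28
ee_pos: [0.6352, -0.0347, 0.4524]
tcp_rot: [3.141, -0.008, -0.001]
ft_force: [-0.4, 0.5, -0.3]
opening: 0.514
```

```bash
python3 g.py .4744,-.2789,.42,59.8
python3 - <<'E'
from h import *
d=snap('scene','scene18'); i=cv2.imread('pics/scene18.png')[130:260,210:410]; cv2.imwrite('pics/z19.png',cv2.resize(i,None,fx=4,fy=4,interpolation=2))
E
```

```text
t 21.2833 [ 0.6352 -0.0347  0.4524] [ 3.1414e+00 -7.8000e-03 -7.0000e-04] q [ 0.27  0.31 -0.37  1.42  0.11  1.43 -1.67] F [-0.4  0.5 -0.3] op 44.7
[0.004, -0.007, -1.044, -160.9, 244.3, 31.2]
```

View pics/z19.png

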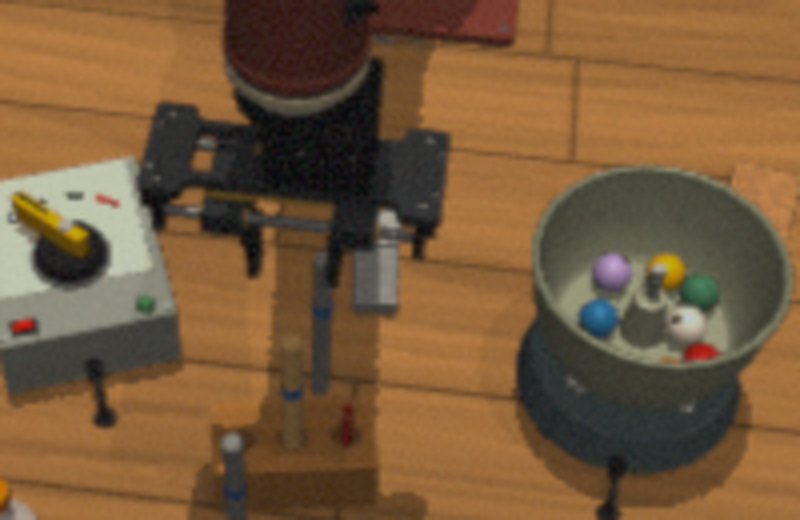

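The dowel stands in the middle hole and all balls are in the bowl. Moving over the paddle.

Request:
move_arm(targets=[0, -0.007, -0.1, -20, 30, 0, 45, 0, -0.007, -0.25, -50, 70, 0, 45, 0, -0.007, -0.45, -75, 110, 0, 45, 0, -0.007, -0.65, -100, 150, 10, 45, 0, -0.007, -0.85, -130, 200, 20, 45, 0, -0.007, -0.95, -150, 230, 31, 45, 0, -0.007, -1.044, -161, 244, 31, 45, 0, -0.007, -1.044, -161, 244, 31, 45, 0, -0.007, -1.044, -161, 244, 31, 45, 0, -0.007, -1.044, -161, 244, 31, 45])

```text
t: 22.17
ee_pos: [0.4722, -0.2805, 0.4161]
tcp_rot: [-3.139, 0.004, 1.045]
ft_force: [0.7, 0.7, -0.3]
opening: 0.515
```

```bash
python3 g.py .4744,-.2789,.42,59.8 .4744,-.2789,.272,59.8
python3 - <<'E'
from h import *
d=snap('scene','scene19'); i=cv2.imread('pics/scene19.png')[130:260,160:320]; cv2.imwrite('pics/z20.png',cv2.resize(i,None,fx=4.5,fy=4.5,interpolation=2))
E
```

```text
t 22.1667 [ 0.4722 -0.2805  0.4161] [-3.139   0.004   1.0455] q [ 0.73  0.14 -0.3   1.68  0.05  1.33 -0.11] F [ 0.7  0.7 -0.3] op 44.8
[-0.003, 0.004, 0.002, 2.4, 1.1, -3.9]
[-0.003, 0.004, 0.002, 3.0, 1.4, 144.1]
```

View pics/z20.png

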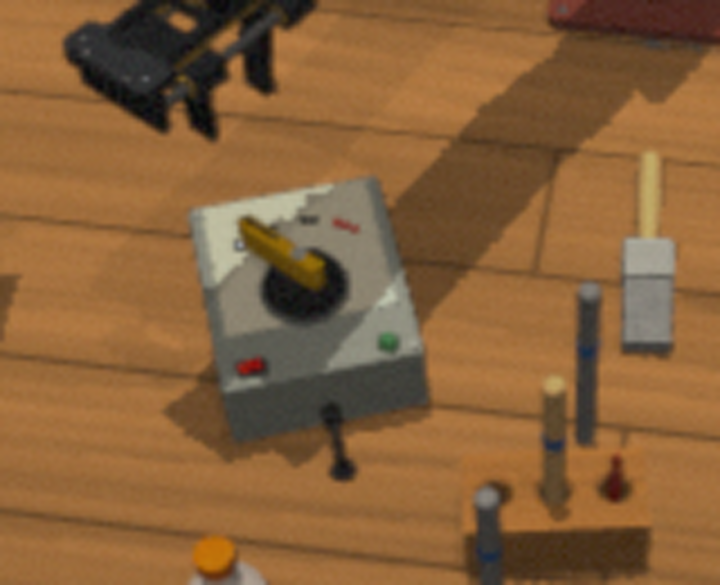

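Request:
move_arm(targets=[-0.003, 0.004, 0, 3, 1, 30, 45, -0.003, 0.004, 0, 3, 1, 60, 45, -0.003, 0.004, 0, 3, 1, 85, 45, -0.003, 0.004, 0, 3, 1, 105, 45, -0.003, 0.004, 0, 3, 1, 120, 45, -0.003, 0.004, 0, 3, 1, 133, 45, -0.003, 0.004, 0, 3, 1, 141, 45, -0.003, 0.004, 0, 3, 1, 144, 45, -0.003, 0.004, 0, 3, 1, 144, 45])

```text
t: 22.97
ee_pos: [0.4756, -0.2763, 0.2719]
tcp_rot: [3.142, -0.001, 1.039]
ft_force: [-0.8, -0.8, -0.4]
opening: 0.514
```

```bash
python3 g.py .4744,-.2789,.272,59.8
python3 - <<'E'
from h import *
d=snap('scene','scene20'); i=cv2.imread('pics/scene20.png')[150:240,180:280]; cv2.imwrite('pics/z21.png',cv2.resize(i,None,fx=6,fy=6,interpolation=2))
E
```

```text
t 22.9667 [ 0.4756 -0.2763  0.2719] [ 3.1415e+00 -1.0000e-03  1.0393e+00] q [ 0.71  0.26 -0.3   1.85  0.09  1.04 -0.16] F [-0.8 -0.8 -0.4] op 44.7
[0.0, -0.001, -0.004, -2.8, 0.3, -0.1]
```

View pics/z21.png

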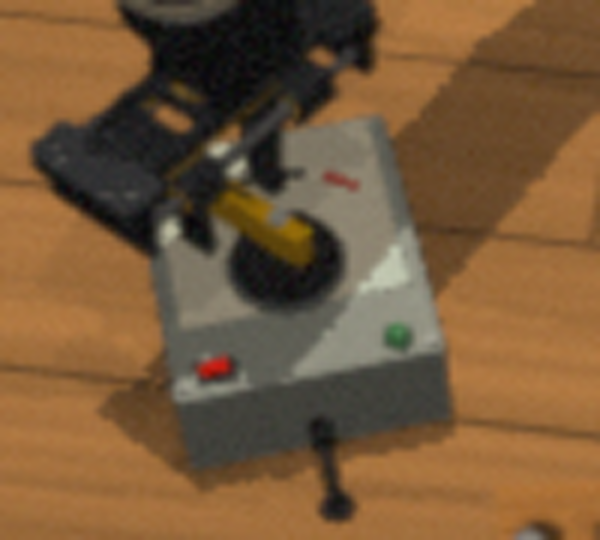

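The fingers straddle the paddle. Closing.

Request:
move_arm(targets=[0, 0, -0.004, -3, 0, 0, 30, 0, 0, -0.004, -3, 0, 0, 15, 0, 0, -0.004, -3, 0, 0, 5, 0, 0, -0.004, -3, 0, 0, 5, 0, 0, -0.004, -3, 0, 0, 5], grip_force=40)

```text
t: 23.43
ee_pos: [0.4742, -0.2793, 0.2731]
tcp_rot: [3.14, -0.001, 1.043]
ft_force: [0.2, 0.1, -0.1]
opening: 0.228
```

```bash
cat > dl.py <<'E'
import sys
from g import *
a0,step,n=float(sys.argv[1]),float(sys.argv[2]),int(sys.argv[3])
o=r.get_obs(); C=np.array([.497,-.240]); d=o['ee_pos'][:2]-C
print('t',o['t'],'z',o['ee_pos'][2].round(4),'r',np.hypot(*d).round(4),'dial by pos',round(239.8-np.degrees(np.arctan2(d[1],d[0]))%360,1),'by yaw',round(59.8-np.degrees(o['tcp_rot'][2]),1),'F',o['ft_force'].round(1),'op',round(o['opening']*87,1),'q7',o['joint_pos'][6].round(2))
for k in range(1,n+1):
    a=np.radians(239.8-(a0+step*k)); v=rel([C[0]+.045*np.cos(a),C[1]+.045*np.sin(a),.272],np.degrees(a)-180,o)
    print(round(a0+step*k,1),[round(v[0],3),round(v[1],3),round(v[2],3)]+[round(x,1) for x in v[3:]]+[5])
E
python3 dl.py 0 6 8
```

```text
t 23.4333 z 0.2731 r 0.0454 dial by pos -0.1 by yaw 0.0 F [ 0.2  0.1 -0.1] op 19.8 q7 -0.15
6.0 [0.002, -0.001, 0.104, 0.7, -4.8, 1.1, 5]
12.0 [0.002, -0.001, 0.209, 1.4, -9.5, 1.0, 5]
18.0 [0.002, -0.001, 0.314, 2.6, -14.0, 1.0, 5]
24.0 [0.002, -0.001, 0.418, 4.3, -18.4, 1.0, 5]
30.0 [0.002, -0.001, 0.523, 6.4, -22.6, 1.0, 5]
36.0 [0.001, -0.001, 0.628, 9.0, -26.6, 1.0, 5]
42.0 [0.001, -0.002, 0.733, 12.0, -30.2, 1.0, 5]
48.0 [0.001, -0.002, 0.837, 15.3, -33.6, 1.0, 5]
```

Request:
move_arm(targets=[0.001, 0, 0, 0, 0, 1, 5, 0.001, 0, 0, 0, 0, 1, 5, 0.001, 0, 0, 0, 0, 1, 5])

```text
t: 23.68
ee_pos: [0.4747, -0.2797, 0.2727]
tcp_rot: [3.139, -0.001, 1.043]
ft_force: [2.7, -2.1, 2.4]
opening: 0.153
```

```bash
python3 dl.py 0 5 8
```

```text
t 23.6833 z 0.2727 r 0.0455 dial by pos -0.9 by yaw 0.0 F [ 2.7 -2.1  2.4] op 13.3 q7 -0.15
5.0 [0.003, -0.001, 0.087, 0.7, -4.6, 0.7, 5]
10.0 [0.003, -0.001, 0.174, 1.2, -8.5, 0.6, 5]
15.0 [0.003, -0.001, 0.261, 2.0, -12.4, 0.6, 5]
20.0 [0.003, -0.001, 0.348, 3.2, -16.1, 0.6, 5]
25.0 [0.003, -0.002, 0.436, 4.7, -19.7, 0.6, 5]
30.0 [0.003, -0.002, 0.523, 6.5, -23.2, 0.6, 5]
35.0 [0.003, -0.002, 0.61, 8.6, -26.5, 0.6, 5]
40.0 [0.002, -0.002, 0.698, 11.0, -29.6, 0.6, 5]
```

Pinched (13.3 mm). Turning clockwise.

Request:
move_arm(targets=[0.003, -0.001, 0.087, 0.7, -4.6, 0.6, 5, 0.003, -0.001, 0.174, 1.2, -8.5, 0.6, 5, 0.003, -0.001, 0.261, 2, -12.4, 0.6, 5, 0.003, -0.001, 0.348, 3.2, -16.1, 0.6, 5, 0.003, -0.002, 0.436, 4.7, -19.7, 0.6, 5, 0.003, -0.002, 0.523, 6.5, -23.2, 0.6, 5, 0.003, -0.002, 0.61, 8.6, -26.5, 0.6, 5, 0.002, -0.002, 0.698, 11, -29.6, 0.6, 5])

```text
t: 24.35
ee_pos: [0.4555, -0.2561, 0.2727]
tcp_rot: [3.138, -0.003, 0.34]
ft_force: [7.0, -7.0, -1.8]
opening: 0.156
```

```bash
python3 dl.py 40 5 8
python3 - <<'E'
from h import *
d=snap('scene','scene21'); i=cv2.imread('pics/scene21.png')[150:240,180:280]; cv2.imwrite('pics/z22.png',cv2.resize(i,None,fx=6,fy=6,interpolation=2))
E
```

```text
t 24.35 z 0.2727 r 0.0445 dial by pos 38.5 by yaw 40.3 F [ 7.  -7.  -1.8] op 13.6 q7 -0.85
45.0 [0.004, -0.003, 0.082, -0.4, -5.0, 0.7, 5]
50.0 [0.004, -0.003, 0.169, 0.1, -8.9, 0.6, 5]
55.0 [0.003, -0.003, 0.256, 1.0, -12.8, 0.6, 5]
60.0 [0.003, -0.003, 0.344, 2.1, -16.5, 0.6, 5]
65.0 [0.003, -0.003, 0.431, 3.6, -20.2, 0.6, 5]
70.0 [0.003, -0.004, 0.518, 5.4, -23.7, 0.6, 5]
75.0 [0.003, -0.004, 0.605, 7.5, -27.0, 0.6, 5]
80.0 [0.003, -0.004, 0.693, 9.9, -30.1, 0.6, 5]
```

View pics/z22.png

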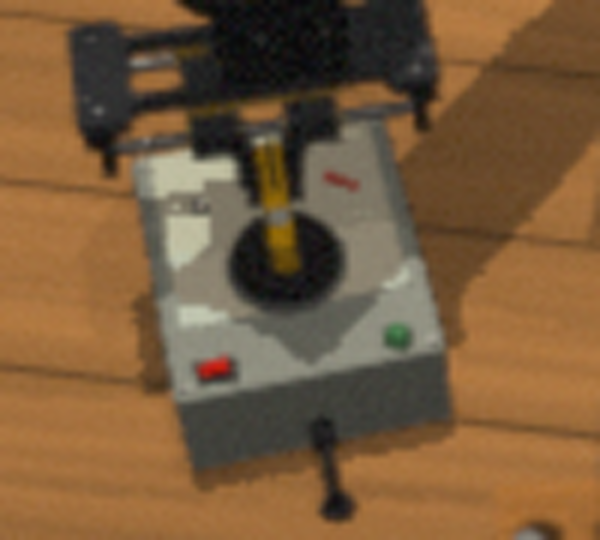

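Request:
move_arm(targets=[0.004, -0.003, 0.082, -0.2, -5, 0.6, 5, 0.004, -0.003, 0.169, 0.1, -8.9, 0.6, 5, 0.003, -0.003, 0.256, 1, -12.8, 0.6, 5, 0.003, -0.003, 0.344, 2.1, -16.5, 0.6, 5, 0.003, -0.003, 0.431, 3.6, -20.2, 0.6, 5, 0.003, -0.004, 0.518, 5.4, -23.7, 0.6, 5, 0.003, -0.004, 0.605, 7.5, -27, 0.6, 5, 0.003, -0.004, 0.615, 7.9, -27.5, 0.6, 5, 0.003, -0.004, 0.615, 7.9, -27.5, 0.6, 5, 0.003, -0.004, 0.615, 7.9, -27.5, 0.6, 5])

```text
t: 25.23
ee_pos: [0.4548, -0.2292, 0.2727]
tcp_rot: [3.139, -0.005, -0.283]
ft_force: [10.6, -12.9, -6.0]
opening: 0.155
```

```bash
python3 dl.py 75 1 3
python3 - <<'E'
from h import *
d=snap('scene','scene22'); i=cv2.imread('pics/scene22.png')[150:240,180:280]; cv2.imwrite('pics/z23.png',cv2.resize(i,None,fx=6,fy=6,interpolation=2))
e=snap('top','top22'); i=cv2.imread('pics/top22.png')[200:284,312:388]; cv2.imwrite('pics/z24.png',cv2.resize(i,None,fx=7,fy=7,interpolation=2))
for th in (164.8,):
  a=np.radians(th)
  for x in (-.019,.01,.059): 
    X=[.497+x*np.cos(a),-.240+x*np.sin(a),.117]; print(x,np.round(proj(d,X),1),np.round(proj(e,X),1))
E
```

```text
t 25.2333 z 0.2727 r 0.0436 dial by pos 74.2 by yaw 76.0 F [ 10.6 -12.9  -6. ] op 13.5 q7 -1.51
76.0 [0.003, -0.005, -0.0, -1.5, -1.4, 0.7, 5]
77.0 [0.003, -0.005, 0.017, -1.4, -2.2, 0.7, 5]
78.0 [0.002, -0.005, 0.035, -1.4, -2.9, 0.7, 5]
-0.019 [190.  224.8] [233.3 353.5]
0.01 [183.7 228.9] [242.3 351.2]
0.059 [173.4 235.7] [257.7 347.3]
```

View pics/z23.png

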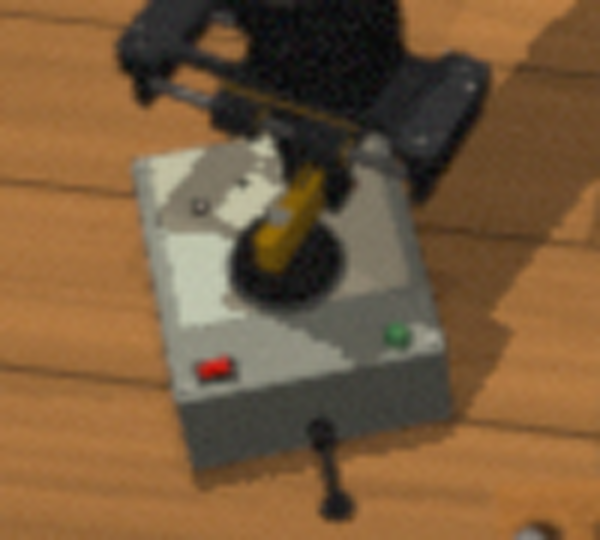

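View pics/z24.png

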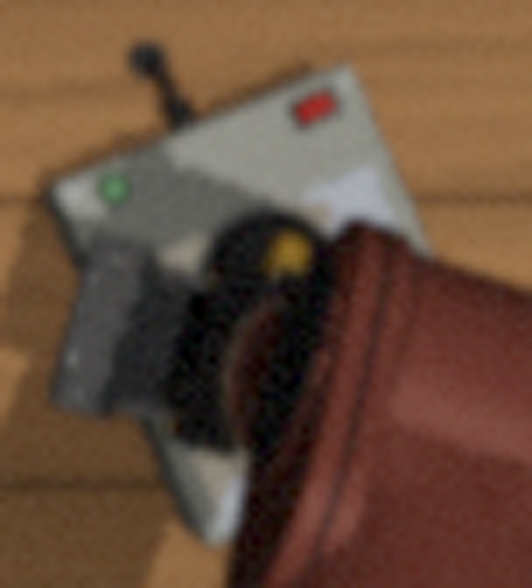

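Run:
```python
from h import *
d=optics.read_camera('scene'); im=cv2.imread('pics/scene22.png'); C=np.array([.497,-.240]);outs=[]
for dial in (None,70,75,80):
    i=cv2.resize(im[165:205,210:250],None,fx=9,fy=9,interpolation=2); i=np.clip(i.astype(float)*1.7,0,255).astype('uint8')
    if dial:
        a=np.radians(239.8-dial);u=np.array([np.cos(a),np.sin(a)]);n=np.array([-u[1],u[0]])
        for z in (.117,.087):
            pts=[]
            for x,y in((-.019,-.007),(.059,-.007),(.059,.007),(-.019,.007)):
                rr,cc=proj(d,[*(C+u*x+n*y),z]); pts.append([(cc-210+.5)*9-.5,(rr-165+.5)*9-.5])
            cv2.polylines(i,[np.int32(np.round(pts))],True,(0,0,255) if z>.1 else (255,0,0),1)
    outs.append(i)
cv2.imwrite('pics/z25.png',np.vstack([np.hstack(outs[:2]),np.hstack(outs[2:])])[:,:720][:600*2])
cv2.imwrite('pics/z25.png',cv2.resize(cv2.imread('pics/z25.png'),(600,600)))
```

```text
(no output)
```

View pics/z25.png

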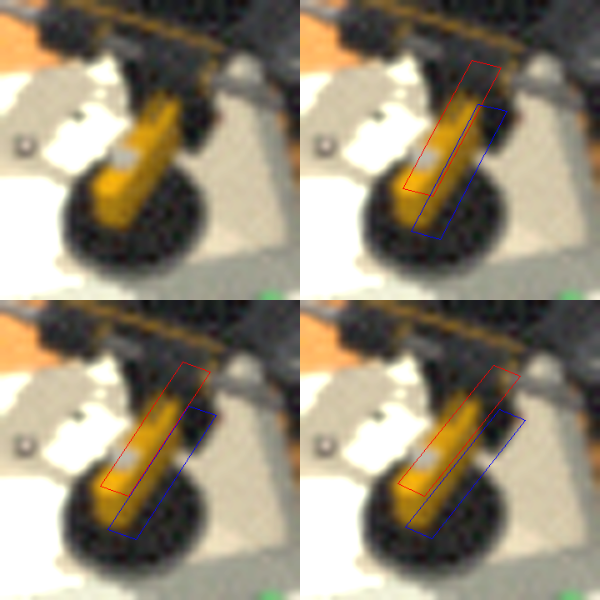

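Request:
move_arm(targets=[0.003, -0.005, 0.01, -0.4, -2, 0.4, 5, 0.003, -0.005, 0.01, -0.4, -2.2, 0.4, 5, 0.003, -0.005, 0.01, -0.4, -2.2, 0.4, 5, 0.003, -0.005, 0.01, -0.4, -2.2, 0.4, 5])

```text
t: 25.72
ee_pos: [0.4553, -0.229, 0.2727]
tcp_rot: [3.14, -0.003, -0.295]
ft_force: [5.2, -9.7, -3.6]
opening: 0.159
```

```bash
python3 dl.py 75 1 1
python3 - <<'E'
from h import *
from scipy.optimize import minimize
d=snap('scene','scene23')
# fit paddle angle on yellow mask: off image (known) and now
def fit(img,dial0,free):
    hsv=cv2.cvtColor(img,cv2.COLOR_BGR2HSV); m=cv2.inRange(hsv,(15,120,60),(35,255,255))[165:210,200:255]
    S=4; big=cv2.resize(m,None,fx=S,fy=S,interpolation=1)>127
    def model(dial,cx,cy,x1):
        a=np.radians(239.8-dial);u=np.array([np.cos(a),np.sin(a)]);n=np.array([-u[1],u[0]]);P=[]
        for z in (.117,.093):
            for x,y in((-.019,-.007),(x1,-.007),(x1,.007),(-.019,.007)):
                rr,cc=proj(d,[*(np.array([cx,cy])+u*x+n*y),z]);P.append([(cc-200+.5)*S-.5,(rr-165+.5)*S-.5])
        k=np.zeros(big.shape,'uint8');cv2.fillConvexPoly(k,cv2.convexHull(np.int32(np.round(P))),1);return k>0
    best=[]
    for dial in np.arange(dial0-8,dial0+8.1,1):
        b=max(((model(dial,.497+i*.001,-.24+j*.001,x1)&big).sum()/((model(dial,.497+i*.001,-.24+j*.001,x1)|big).sum()),i,j,x1) for i in range(-5,6) for j in range(-4,5) for x1 in free)
        best.append((round(b[0],3),float(dial))+b[1:])
    return sorted(best)[::-1][:5]
print(fit(cv2.imread('pics/scene0.png'),0,(.059,)))
print(fit(cv2.imread('pics/scene23.png'),75,(.02,.025,.03,.035,.04)))
E
```

```text
t 25.7167 z 0.2727 r 0.0432 dial by pos 74.6 by yaw 76.7 F [ 5.2 -9.7 -3.6] op 13.8 q7 -1.52
76.0 [0.002, -0.003, -0.012, -1.8, -1.0, 0.7, 5]
[(np.float64(0.171), -1.0, 3, -2, 0.059), (np.float64(0.171), -2.0, 2, -3, 0.059), (np.float64(0.17), 0.0, 3, -2, 0.059), (np.float64(0.17), -3.0, 2, -2, 0.059), (np.float64(0.17), -4.0, 2, -2, 0.059)]
[(np.float64(0.239), 76.0, 0, -4, 0.04), (np.float64(0.239), 75.0, 1, -4, 0.04), (np.float64(0.239), 74.0, 0, -4, 0.04), (np.float64(0.238), 77.0, 0, -4, 0.04), (np.float64(0.237), 78.0, 0, -4, 0.04)]
```

Run:
```python
from h import *
for n in (0,23):
    img=cv2.imread(f'pics/scene{n}.png'); c=img[165:210,200:255]; hsv=cv2.cvtColor(c,cv2.COLOR_BGR2HSV)
    m=cv2.inRange(hsv,(18,170,50),(32,255,255)); k,l,s,ce=cv2.connectedComponentsWithStats(m)
    b=1+np.argmax(s[1:,4]); print(n,s[b])
    ys,xs=np.where(l==b); p=np.c_[xs,ys].astype(float); p-=p.mean(0); w,v=np.linalg.eigh(p.T@p); print('img dir from vertical',np.degrees(np.arctan2(v[0,1],-v[1,1])))
    # same for model
d=optics.read_camera('scene')
def md(dial,x1):
    S=8;a=np.radians(239.8-dial);u=np.array([np.cos(a),np.sin(a)]);nn=np.array([-u[1],u[0]]);P=[]
    for z in (.117,.093):
        for x,y in((-.019,-.007),(x1,-.007),(x1,.007),(-.019,.007)):
            rr,cc=proj(d,[*(np.array([.497,-.24])+u*x+nn*y),z]);P.append([(cc-200)*S,(rr-160)*S])
    k=np.zeros((400,480),'uint8');cv2.fillConvexPoly(k,cv2.convexHull(np.int32(np.round(P))),1)
    ys,xs=np.where(k);A=len(xs)/S/S;p=np.c_[xs,ys].astype(float); p-=p.mean(0); w,v=np.linalg.eigh(p.T@p); return round(A),round(np.degrees(np.arctan2(v[0,1],-v[1,1])),1)
print([(q,md(q,.059)) for q in (-4,0,4)]); print([(q,x,md(q,x)) for x in (.03,.035,.04) for q in (71,75,79)])
i=cv2.imread('pics/scene23.png');cv2.imwrite('pics/z26.png',cv2.resize(i[130:260,170:410],None,fx=3.3,fy=3.3,interpolation=2))
```

```text
0 [ 13  14  19  15 113]
img dir from vertical -55.204514325032896
23 [22 13 12 17 96]
img dir from vertical -147.56297280467274
[(-4, (170, np.float64(-59.3))), (0, (166, np.float64(-55.1))), (4, (160, np.float64(-51.1)))]
[(71, 0.03, (103, np.float64(-155.4))), (75, 0.03, (106, np.float64(-151.1))), (79, 0.03, (110, np.float64(-146.9))), (71, 0.035, (112, np.float64(-154.4))), (75, 0.035, (116, np.float64(-150.3))), (79, 0.035, (120, np.float64(-146.5))), (71, 0.04, (121, np.float64(-154.0))), (75, 0.04, (125, np.float64(-149.9))), (79, 0.04, (129, np.float64(-145.6)))]
```

View pics/z26.png

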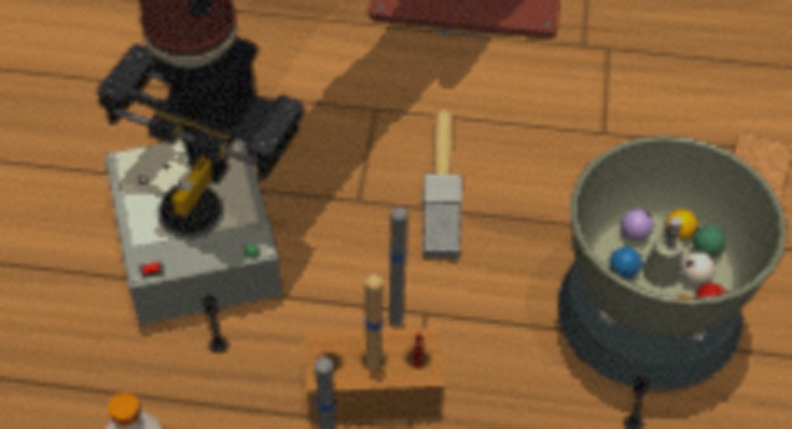

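```bash
python3 -c "
from workcell import r
o=r.get_obs();print(o['t'],o['ee_pos'],o['ft_force'],o['opening']*87,o['qvel'].round(3))
r.sign_off()"
```

```text
25.8167 [ 0.45527037 -0.22898374  0.2726922 ] [  4.92457091 -10.20124175  -3.84354702] 13.399429640536932 [-0.     0.002 -0.     0.001  0.    -0.     0.001]
the job is handed in; nothing more can be done
```

The job was handed in at 25.8 s, with the gripper still pinching the yellow paddle at the third notch.

**Stirring:** I took the dowel from the block and dipped it in between the orange and blue balls. I aimed for the near side, about 30° round from straight towards the robot. The tip ran about 6 mm above the floor for two clockwise turns plus about 45° of margin. My last top picture shows all seven balls in the bowl; the last scene picture shows six clearly, with orange mostly hidden by the rim.

**Returning the dowel:** The first try caught the rim of the hole, because the dowel had tilted slightly in the pads. The wrist read about 68 N, under the 120 N limit. I backed off and realigned. The second try went in freely, and the last picture shows the dowel standing in the middle hole.

**Dial:** Three estimates of its angle disagreed slightly:

| Estimate | Angle |
|---|---|
| Gripper position | 74.6° |
| Gripper turn | 76.7° |
| Camera (uncertain by about 2°) | about 77.5° |

The third notch is at 75° and the end stop at 80°. At hand-in the arm was still, pushing steadily with about 10 N.

**Everything else:** I moved nothing else. The brush, the grey look-alike dowels, the pencil and the visible part of the glue bottle look undisturbed in the last picture. I did not check the nest boxes, tin and sanding block separately at the end.

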